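# Weigh out laundry tablets with tare and tip them into the wash basin

## Task

Weigh out a hand-wash dose: set the empty bowl gently in the middle of the scale's round plate, let go, press the orange tare button (not the grey one), then lay both rectangular white-and-blue laundry tablets from the tray gently in the bowl. Then take the bowl up again by its handle, carry it over to the blue wash basin, tip both tablets out into it and stand the empty bowl upright back in the middle of the scale's plate, without touching tare again while tablets are in the bowl. Leave the round green descaler tablet, the measuring cup, the brush and the jar where they are.

Things in the scene. Friction and masses are not known exactly. Their poses are not given: they have to be found in the camera images.
- bowl: Open round steel bowl, 0.2 kg, 44 mm high, rim 164 mm and base 90 mm across; inner floor 3 mm above the underside, 84 mm across; 3 mm wall flaring at 50 degrees from level. A level round black handle, 18 mm thick, runs along its +x from the rim to 170 mm from its axis. Origin: centre of the underside, z up. It starts on the grey mat, handle roughly towards the robot.
- bowl_handle (a point): The grip point on the centre line of the bowl's handle, 130 mm from the bowl's axis along the bowl's +x (48 mm outside the rim), 36 mm above the bowl's underside; axes as the bowl's. On the scale it is 64 mm above the counter, beyond the plate.
- scale: White digital scale, fixed on its feet, 240 mm (its x) by 165 mm (its y), top face 20 mm above the counter. Origin: centre of its underside on the counter, z up. At its -x end, facing the robot, is the panel with the display, the orange tare button (on the -y side) and the grey unit button (on the +y side).
- scale_plate (a point): Centre of the top of the scale's round dark steel plate, 155 mm across, 28 mm above the counter and 35 mm from the scale's middle along its +x; axes as the scale's. The tare button lies 121 mm from it along -x and 53 mm along -y, the unit button 53 mm along +y.
- tare (a joint): Travel of the orange tare button, m: 0 up, 0.004 fully down (springs back; about 1 N to start, 3.5 N fully down). It counts as pressed beyond 0.003.
- tare_top (a point): Centre of the top of the orange tare button, 22 mm across, standing 6 mm above the scale's panel (26 mm above the counter); it is pressed straight down.
- unit (a joint): Travel of the grey unit button (like tare) at the other end of the panel, m: 0 up, 0.004 down. To be left alone.
- tab1_c (a point): Centre of one laundry tablet, a block 36 mm (its x) by 26 mm (its y) by 16 mm high, white with a blue top layer, 22 g, lying flat in the tray; the centre is 8 mm above its underside. z up.
- tab2_c (a point): Centre of the other laundry tablet, the same size and look, lying flat in the tray.
- tab1: The first laundry tablet (axes as tab1_c; origin: centre of its underside).
- tab2: The second laundry tablet (origin: centre of its underside).
- tray: White shallow tray, fixed, 240 mm (its x) by 130 mm (its y), walls 14 mm high and 3 mm thick, floor 3 mm above the counter. Origin: centre of its underside. The two laundry tablets and the round one lie in a row along its x, 70 mm apart, in any order.
- descaler_c (a point): Centre of the round green descaler tablet, 38 mm across and 15 mm high, in the same tray. To be left alone.
- basin: Blue rectangular wash basin (washing-up tub), fixed, empty, 300 mm (its x) by 230 mm (its y), 102 mm high, walls 5 mm with a 12 mm lip outside, inner floor 5 mm above the counter. Origin: centre of its underside. It stands to the robot's left or right.
- mat: Grey ribbed drying mat, fixed, 300 mm (its x) by 230 mm (its y), 4 mm thick, on the other side from the basin; the bowl starts on it. Origin: centre of its underside.
- brush: Wooden scrubbing brush, 130 by 45 mm, 38 mm high, bristles down, behind the scale and tray. To be left alone.
- cup: Small orange measuring cup, 68 mm across, 65 mm high, behind the scale and tray. To be left alone.
- stainjar: White jar with a red cap, 80 mm across, 90 mm high, behind the scale and tray, to the right. To be left alone.
Mind the look-alikes: they are no part of the job. Leave any black or brown look-alike of the tab2 alone.

How it is judged (in metres and radians):
On the way, in this order (a step that is already met when the one before it is completed fails the run):
1. the empty bowl stands released in the middle of the scale's plate (horizontal distance between bowl and scale_plate below 0.035 m and z of bowl in the frame of scale_plate between -0.004 and 0.006 m and angle between bowl's own z axis and vertical below 0.08 rad and contact force between bowl and scale above 0.4 N and contact force between the fingers and bowl below 0.05 N and linear speed of bowl below 0.02 m/s and distance between each of tab1_c, tab2_c and bowl above 0.1 m), for 0.2 s.
2. tare is pressed with the bowl, still empty, standing free on the plate (all of step 1 and value of joint tare above 0.003 m), for 0.02 s.
3. both laundry tablets lie released in the bowl on the plate (horizontal distance between bowl and scale_plate below 0.035 m and z of bowl in the frame of scale_plate between -0.004 and 0.006 m and angle between bowl's own z axis and vertical below 0.08 rad and contact force between bowl and scale above 0.4 N and contact force between the fingers and bowl below 0.05 N and linear speed of bowl below 0.02 m/s and horizontal distance between each of tab1_c, tab2_c and bowl below 0.062 m and z of tab1_c in the frame of bowl between 0.004 and 0.042 m and contact force between the fingers and tab1 below 0.05 N and z of tab2_c in the frame of bowl between 0.004 and 0.042 m and contact force between the fingers and tab2 below 0.05 N), for 0.2 s.
4. the bowl is lifted off the scale with both tablets in it (z of bowl in the frame of scale_plate above 0.03 m and distance between each of tab1_c, tab2_c and bowl below 0.085 m), for 0.02 s.
5. the bowl is tipped well over above the basin (angle between bowl's own z axis and vertical above 0.8 rad and horizontal distance between bowl and basin below 0.25 m and height (world z) of bowl above 0.06 m), for 0.02 s.
At the end, for the whole second after the job is handed in: Both laundry tablets lie at rest inside the basin; the empty bowl stands upright (within 0.08 rad), released and at rest on the scale's plate, its axis within 35 mm of the plate's centre (x of tab1_c in the frame of basin between -0.145 and 0.145 m and y of tab1_c in the frame of basin between -0.11 and 0.11 m and z of tab1_c in the frame of basin between 0.004 and 0.06 m and linear speed of each of tab1, tab2 below 0.03 m/s and x of tab2_c in the frame of basin between -0.145 and 0.145 m and y of tab2_c in the frame of basin between -0.11 and 0.11 m and z of tab2_c in the frame of basin between 0.004 and 0.06 m and horizontal distance between bowl and scale_plate below 0.035 m and z of bowl in the frame of scale_plate between -0.004 and 0.006 m and angle between bowl's own z axis and vertical below 0.08 rad and contact force between bowl and scale above 0.4 N and contact force between the fingers and bowl below 0.05 N and linear speed of bowl below 0.02 m/s and contact force between bowl and tab1 below 0.02 N and contact force between bowl and tab2 below 0.02 N); the robot touches nothing.
It fails at once if tare is pressed while a tablet is in the bowl (the weight would be lost) (value of joint tare above 0.003 m and distance between any of tab1_c, tab2_c and bowl below 0.075 m).
It fails at once if the grey unit button is pressed (value of joint unit above 0.003 m).
It fails at once if the bowl, or something in it, is slammed or pushed hard onto the scale (over 40 N) (contact force between bowl and scale above 40 N).
It fails at once if the round descaler tablet, brush, measuring cup or jar is moved by more than 30 mm (distance of any of descaler_c, brush, cup, stainjar from where it was at the start of the episode above 0.03 m).
It also fails if it takes over 72 s, if anything falls off the work surface, if the arm or the gripper's body presses on something with over 40 N, if the wrist force passes 120 N, or if a joint passes its speed limit or range.

## Robot

A 7-joint arm with a two-finger parallel gripper is mounted at the origin on the work surface. World frame = base frame: x ahead of the robot, y to its left, z up, the work surface at z = 0. Lengths are in mm, angles in rad, forces in N, time in s.
With the tool pointing down it reaches from about 400 to 875 mm from the base axis. Payload 4.4 kg.
Tool frame: the origin (TCP) lies midway between the tips of the shut fingers; the grasp point (between the pads) lies 19 mm behind it (ctrl.pinch_z is the distance from the TCP to the grasp point, in mm); z points along the fingers, y is the line along which they close (so a half turn about z gives the same grasp; the last joint's range is limited). The gripper opens to 85 mm and grips with 20 to 120 N. Pads are 22 mm wide; open, the fingers measure 114 mm over their backs; the gripper's body (76 mm by 85 mm) begins 54 mm behind the grasp point. The pads swing forward as they close: fully open they stand 13 mm farther back than shut.
Start: joints at [1.14, 0.628, 0.038, 1.517, -0.027, 0.996, -0.02], TCP at [231.925, -607.231, 196.213] pointing down, gripper open.
Joint ranges: [-3.06, 3.06], [-0.37, 2.12], [-1.25, 1.32], [0.18, 2.47], [-1.1, 4.24], [0.23, 1.98], [-2.94, 2.94]. Speed limits (rad/s): [2.57, 2.57, 3.14, 3.14, 3.14, 3.14, 3.14].

## Interface

Orientations are given as [roll, pitch, yaw] about the fixed x, y, z axes, in that order (R = Rz(yaw) Ry(pitch) Rx(roll)).
In Python, from cell import read_state, cams, order, ctrl gives the robot as it stands.
- The arm moves only by the tool move_arm, never from a script. Its argument "targets" is text: rows parted by semicolons, each of 7 numbers parted by spaces: the gripper's target within -1 to 1 (fully open at 1, half-way at 0, shut at -1), then the shift along the tool's x, y, z in cm, then the turn, a rotation vector about the tool's x, y, z in degrees. A call has 1 to 5 rows; each row shifts and turns the commanded pose from where the row before left it, along the tool's axes as they then stand; what a row does not reach is not made up. A row lasts 1/12 s, in which the tool goes at most 41.7 mm and 7.16 degrees, less where a joint would pass 70% of its speed; a pose out of reach is approached as far as the arm can. A call with a gripper value outside its range is refused whole. The fingers move at their own pace and stop on an object; the grip force is fixed at half the most. Time passes only in rows, so rows that do not move let the fingers close. It gives the time, the measured TCP pose, the force, the opening and the grip force at its end, in the units of the state.
- read_state(): the state, without advancing time (a new reading comes with each control period).
- cams.get_image(name): name is "side" or "top"; returns a dict with "color" (384x512x3 uint8, red, green, blue), "fovy" (degrees; the focal length in pixels is half the picture's height over the tangent of half this angle, whatever the lens; pixels are square), "cx", "cy" (the principal point, pixels), "rvec" (rotation vector, rad) and "tvec" (3), from world to camera coordinates, as OpenCV has them. Camera axes: x right, y down, z forward; pixel columns grow to the right and rows downward; lengths in mm; the calibration is good to about 2 mm. A picture is of the moment at which its call begins. There is no depth.
- order.finish_job(): hands the job in; it is judged then, once.
The state is a dict: "clock": time; "qpos": joint angles; "qd": joint speeds; "tau": joint torques, N m; "eef_pos": TCP position; "tool_rot": TCP orientation; "force": force on the tool from outside, world axes, zero at the start; "torque": the same for the moment, N m; "width": finger opening in mm; "gripper_force": force on a finger pad.
Only numpy, scipy, OpenCV 4.12 (cv2) and the standard library are available. Lean on these libraries where they do the work, as an engineer would, in place of code of your own. Each camera call takes 0.05 s, during which the arm holds its last target. There are 200 camera calls.

## Working session

There is one attempt and no reset: what is moved stays moved. The work goes in short steps, Python scripts to look and compute and a tool call to move; the robot and the scene stay as the last step left them, time stands still between calls to the robot, and variables do not carry over. Pictures are saved under pics/ and viewed, at most 10 in all, crops included, and the job is handed in when it is done.

Besides the shell and the picture viewer there is one more tool, called after "Emit:" in YAML: its name, and indented under it one key for each argument. move_arm: Moves the arm, as the interface text tells. Its arguments: {"type":"object","properties":{"targets":{"type":"string"}},"required":["targets"]}

```bash
ls; mkdir -p pics
python3 - <<'E'
from cell import read_state,cams,ctrl
import cv2
print(read_state())
for n in("top","side"):
    im=cams.get_image(n); cv2.imwrite(f"pics/{n}0.png",im["color"][:,:,::-1]); print(n,{k:v for k,v in im.items() if k!="color"})
E
```

```text
pics
{'clock': 0.0, 'qpos': array([ 1.14020894,  0.62933238,  0.03838451,  1.51833979, -0.02702717,
        0.99631902, -0.01996019]), 'qd': array([ 0.00206442, -0.00099624,  0.00197927,  0.00037315, -0.00046852,
        0.00078518,  0.00217718]), 'tau': array([ 6.64073086e-04, -5.63387024e+01,  1.22672796e+00, -1.93443489e+01,
        1.11374364e-02,  1.03176810e-02, -1.84004040e-05]), 'eef_pos': array([ 231.71214217, -606.56635935,  195.30603148]), 'tool_rot': array([-3.13970956e+00, -3.29072573e-05,  3.64859497e-01]), 'force': array([ 0.20923497, -1.54539314,  0.46337587]), 'torque': array([-0.01920989, -0.00829451,  0.01259481]), 'gripper_force': 0.0, 'width': 85.4729911452407}
top {'fovy': 51.454060120897005, 'cx': 250.67337543145018, 'cy': 192.77974693959192, 'rvec': array([ 2.2221101 , -2.16595523,  0.07083534]), 'tvec': array([ -49.0999888 ,  574.84971705, 1289.75065734])}
side {'fovy': 56.698198805973156, 'cx': 257.8409594775794, 'cy': 190.6938717697989, 'rvec': array([ 1.94508879, -0.80543386,  0.4583053 ]), 'tvec': array([-417.93400154,  262.62502722,  661.30680428])}
```

View pics/top0.png

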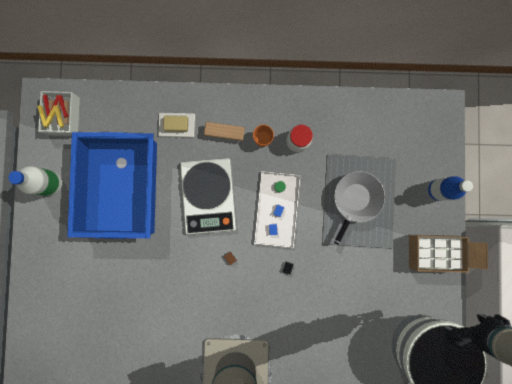

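View pics/side0.png

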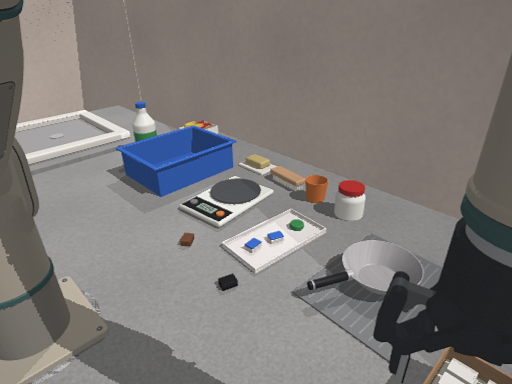

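Top view: plate at (207,186), orange tare at (226,222), tablets at (278,211) and (273,230), descaler at (280,187), bowl at (359,197) with the handle end at (338,243), and basin at (112,185). Next I'll measure these.

```bash
cat > h.py <<'E'
import numpy as np,cv2
from cell import read_state,cams,ctrl
from scipy.spatial.transform import Rotation as Ro
def grab(n,save=None):
    im=cams.get_image(n)
    if save: cv2.imwrite(save,im["color"][:,:,::-1])
    im["R"]=Ro.from_rotvec(im["rvec"]).as_matrix(); im["f"]=im["color"].shape[0]/2/np.tan(np.radians(im["fovy"]/2)); im["hsv"]=cv2.cvtColor(im["color"],cv2.COLOR_RGB2HSV)
    return im
def ray(im,uv,z):
    d=im["R"].T@np.array([(uv[0]-im["cx"])/im["f"],(uv[1]-im["cy"])/im["f"],1]); o=-im["R"].T@im["tvec"]
    return o+d*(z-o[2])/d[2]
def proj(im,p):
    c=im["R"]@np.array(p,float)+im["tvec"]; return c[:2]/c[2]*im["f"]+[im["cx"],im["cy"]]
def blobs(im,lo,hi,box,amin=5):
    m=cv2.inRange(im["hsv"],np.array(lo),np.array(hi)); k=np.zeros_like(m); x0,y0,x1,y1=box; k[y0:y1,x0:x1]=m[y0:y1,x0:x1]
    cs,_=cv2.findContours(k,cv2.RETR_EXTERNAL,cv2.CHAIN_APPROX_NONE)
    return [c for c in cs if len(c)>=3 and cv2.contourArea(c)>=amin]
def cen(c):
    M=cv2.moments(c); return M["m10"]/M["m00"],M["m01"]/M["m00"]
E
python3 - <<'E'
from h import *
np.set_printoptions(precision=1,suppress=True)
t=grab("top")
def rep(n,lo,hi,box,z,amin=5):
    for c in blobs(t,lo,hi,box,amin):
        P=np.array([ray(t,p[0],z)[:2] for p in c],np.float32); r=cv2.minAreaRect(P)
        print(n,np.array(cen(c)),cv2.contourArea(c),ray(t,cen(c),z)[:2],"rect",np.array(r[0]),np.array(r[1]),r[2])
rep("tab",(100,120,80),(130,255,255),(255,200,295,245),19)
rep("desc",(40,80,40),(90,255,255),(265,175,295,200),18)
rep("plate",(0,0,0),(180,255,90),(182,160,233,209),28,100)
rep("tare",(3,150,120),(20,255,255),(215,212,236,232),26)
rep("scale",(0,0,170),(180,60,255),(175,150,240,240),20,200)
rep("tray",(0,0,170),(180,60,255),(245,160,305,255),14,200)
rep("basin",(100,120,60),(125,255,255),(60,125,165,245),102,500)
rep("handle",(0,0,0),(180,255,60),(330,215,356,250),40,20)
rep("bowl",(0,0,135),(180,40,255),(325,160,392,235),44,50)
print(t["hsv"][197,325:395,2]); print(t["hsv"][165:230,359,2])
im=cv2.resize(t["color"][155:255,165:405],None,fx=3.3,fy=3.3,interpolation=cv2.INTER_CUBIC); cv2.imwrite("pics/c.png",im[:,:,::-1])
E
```

```text
tab [272.8 229.3] 56.5 [ 458.4 -109.4] rect [ 457.8 -108.5] [29.2 22.9] 1.4393621683120728
tab [278.2 210.4] 55.0 [ 520.6 -125.6] rect [ 520.9 -125.9] [22.7 32.1] 72.76021575927734
desc [279.5 186.4] 68.5 [ 599.3 -128.3] rect [ 599.  -128.4] [29.7 29.6] 1.2497851848602295
plate [206.2 185.2] 1592.5 [596.3 110.9] rect [596.4 110.8] [145.6 147. ] 46.61164093017578
tare [225.5 220.8] 25.5 [482.4  45.1] rect [481.7  44.9] [19.4 16.2] 1.6473404169082642
scale [210.4 192.1] 680.0 [574.7  97.5] rect [563.8 105.7] [233.8 162.4] 6.362684726715088
tray [275.5 210.1] 2472.0 [ 521.2 -117.1] rect [ 526.1 -118.5] [121.2 238.5] 85.68514251708984
basin [111.9 185. ] 8854.5 [583.8 391.6] rect [585.2 390.9] [326.4 263.5] 0.5811511874198914
handle [342.4 229.5] 98.0 [ 464.3 -331.6] rect [ 463.1 -332.1] [26.2 71.1] 73.17254638671875
bowl [351.2 199.8] 959.0 [ 560.2 -357.7] rect [ 561.2 -360.7] [152.4 111.2] 14.009337425231934
[ 62  59  61  60  69  64  61  59  66 104 141 152 153 154 155 156 156 155
 160 157 155 156 159 159 158 160 160 156 159 158 155 158 156 155 152 157
 156 155 154 155 153 154 157 150 130  98  84  85  82  82  86  84  86  84
  87  87  85  80  81 101 111 113 109 110 112 115 109 109 109  95]
[106 108 107 107 110 113 126 120 113 114 108 107 110 105 108 106 107 104
 107 136 154 159 158 153 153 154 154 149 153 153 155 156 152 154 154 156
 155 150 154 153 152 153 153 152 152 134 124 123 123 121 127 140 149 147
 148 147 153 128 112 112 111 112 109 111 111]
```

View pics/c.png

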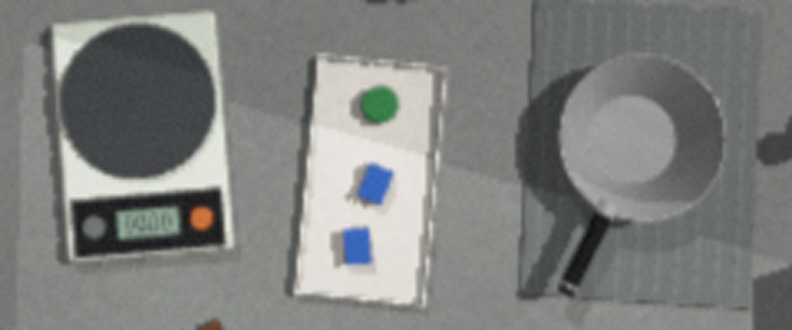

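The crop confirms the layout: the scale's plate-to-tare length is 131.5 mm (132 expected) and its yaw is about 6.3°. Next I'll get the bowl and handle geometry and check an arm model against the readings.

```bash
cat > kin.py <<'E'
import numpy as np
from scipy.spatial.transform import Rotation as Ro
from scipy.optimize import least_squares
# Kinova Gen3 7-dof chain (the joint ranges and signs suggest it)
P=[(0,0,156.43),(0,5.375,-128.38),(0,-210.38,-6.375),(0,6.375,-210.38),(0,-208.43,-6.375),(0,.17505,-105.93),(0,-105.93,-.17505)]
Q=[(0,1,0,0),(1,1,0,0),(1,-1,0,0),(1,1,0,0),(1,-1,0,0),(1,1,0,0),(1,-1,0,0)]
LO=np.array([-3.06,-.37,-1.25,.18,-1.1,.23,-2.94]);HI=np.array([3.06,2.12,1.32,2.47,4.24,1.98,2.94])
TL=[0]; TR=[Ro.identity()]
def fk(q):
    p=np.zeros(3);R=Ro.identity()
    for a,b,t in zip(P,Q,q):
        p=p+R.apply(a); R=R*Ro.from_quat([b[1],b[2],b[3],b[0]])*Ro.from_euler('z',t)
    return p,R
def tcp(q):
    p,R=fk(q); R=R*TR[0]; return p+R.apply([0,0,TL[0]]),R
def ik(p,R,q0,n=1):
    def f(q):
        a,b=tcp(q); return np.r_[(a-p)/100,(R.inv()*b).as_rotvec(),.003*(q-q0)]
    s=least_squares(f,np.clip(q0,LO+.02,HI-.02),bounds=(LO,HI)); a,b=tcp(s.x)
    return s.x,np.linalg.norm(a-p),np.degrees((R.inv()*b).magnitude())
E
python3 - <<'E'
from h import *; import kin
np.set_printoptions(precision=2,suppress=True)
s=read_state(); p,R=kin.fk(s['qpos']); T=Ro.from_euler('xyz',s['tool_rot'])
print(p,s['eef_pos'],R.inv().apply(s['eef_pos']-p),(R.inv()*T).as_euler('xyz'),ctrl.pinch_z)
t=grab("top")
b=ray(t,(358.7,196.3),48)[:2]; fl=ray(t,((630.5)/3.3-.5+165,(138.5)/3.3-.5+155),7)[:2]; print("bowl rim",b,"floor",fl)
c=blobs(t,(0,0,0),(180,255,60),(330,218,356,250),20)[0]
m=np.zeros(t["hsv"].shape[:2],np.uint8);cv2.drawContours(m,[c],-1,255,-1);v,u=np.nonzero(m)
W=np.array([ray(t,q,44)[:2] for q in zip(u,v)],np.float32)
l=cv2.fitLine(W,cv2.DIST_L2,0,.01,.01).ravel();print("handle",W.mean(0),W.min(0),W.max(0),"ang",np.degrees(np.arctan2(l[1],l[0])), "from bowl",np.degrees(np.arctan2(*(W.mean(0)-b)[::-1])))
d=(W-b)@l[:2]; print(d.min(),d.max(), ((W.mean(0)-b)@np.array([-l[1],l[0]])))
E
```

```text
[ 179.53 -479.21  348.15] [ 231.75 -606.74  195.49] [-137.98   -3.29 -152.46] [ 3.14  0.   -1.57] 18.700000000000003
bowl rim [ 571.72 -380.71] floor [ 573.23 -381.67]
handle [ 464.03 -330.51] [ 430.48 -351.52] [ 497.98 -310.41] ang -24.33295 from bowl 155.00675905647915
-154.97558615313906 -84.56095372964559 1.369228568865266
```

```bash
cat > plan.py <<'E'
import sys
from h import *
# plan.py "g x y z roll pitch yaw(deg) [rows]" ... : rows (tool axes) from the measured pose through the waypoints
s=read_state(); open('log.txt','a').write(repr(s['qpos'].tolist()+s['eef_pos'].tolist())+"\n")
p=s['eef_pos'].copy(); R=Ro.from_euler('xyz',s['tool_rot'])
print("t %.2f"%s['clock'],p.round(1),np.degrees(s['tool_rot']).round(1),"w %.1f g %.1f"%(s['width'],s['gripper_force']),"F",s['force'].round(1),"q",s['qpos'].round(2))
for a in sys.argv[1:]:
    v=[float(x) for x in a.split()]; g=v[0]; tp=np.array(v[1:4]); tR=Ro.from_euler('xyz',v[4:7],degrees=True)
    rv=(R.inv()*tR).as_rotvec(degrees=True); d=tp-p
    n=int(v[7]) if len(v)>7 else max(1,int(np.ceil(max(np.linalg.norm(d)/38,np.linalg.norm(rv)/7))))
    rows=[]
    for i in range(n):
        sh=(R.inv().apply((tp-p)/(n-i))/10).round(1); rot=((R.inv()*tR).as_rotvec(degrees=True)/(n-i)).round(1)
        rows.append(" ".join("%g"%(x+0) for x in [g,*sh,*rot])); p=p+R.apply(sh*10); R=R*Ro.from_rotvec(rot,degrees=True)
    for i in range(0,n,5): print("; ".join(rows[i:i+5]))
    print("  -> ",p.round(1),np.degrees(R.as_euler('xyz')).round(1))
E
python3 plan.py "0.2 454 -327 120 180 0 -24.5" "0.2 454 -327 22 180 0 -24.5"
```

```text
t 0.20 [ 231.8 -606.9  195.6] [-179.9    0.    20.9] w 85.4 g 0.0 F [-0.8 -0.3  0.7] q [ 1.14  0.63  0.04  1.52 -0.03  1.   -0.02]
0.2 3.1 -1.8 0.8 0 0 4.5; 0.2 2.9 -2.1 0.8 0 0 4.5; 0.2 2.8 -2.3 0.7 0 0 4.5; 0.2 2.6 -2.5 0.8 0 0 4.6; 0.2 2.3 -2.7 0.7 0 0 4.5
0.2 2.1 -2.8 0.8 0 0 4.6; 0.2 1.9 -3 0.7 0 0 4.5; 0.2 1.7 -3.2 0.8 0 0 4.6; 0.2 1.4 -3.3 0.7 0 0 4.5; 0.2 1.1 -3.3 0.8 0 0 4.6
  ->  [ 453.6 -327.3  119.8] [-180.     0.   -24.5]
0.2 0 0 3.3 0 0 0; 0.2 0 0 3.2 0 0 0; 0.2 0 0 3.3 0 0 0
  ->  [ 453.5 -327.2   21.8] [-180.     0.   -24.5]
```

Emit:
move_arm:
  targets: "0.2 3.1 -1.8 0.8 0 0 4.5; 0.2 2.9 -2.1 0.8 0 0 4.5; 0.2 2.8 -2.3 0.7 0 0 4.5; 0.2 2.6 -2.5 0.8 0 0 4.6; 0.2 2.3 -2.7 0.7 0 0 4.5"

```text
clock: 0.62
eef_pos: [344.1, -464.9, 157.7]
tool_rot: [-3.141, -0.0, -0.034]
force: [1.4, 0.0, -0.1]
width: 51.2
gripper_force: 0.0
```

Emit:
move_arm:
  targets: "0.2 2.1 -2.8 0.8 0 0 4.6; 0.2 1.9 -3 0.7 0 0 4.5; 0.2 1.7 -3.2 0.8 0 0 4.6; 0.2 1.4 -3.3 0.7 0 0 4.5; 0.2 1.1 -3.3 0.8 0 0 4.6"

```text
clock: 1.03
eef_pos: [454.9, -326.1, 120.0]
tool_rot: [-3.141, -0.0, -0.431]
force: [0.3, -0.6, 0.1]
width: 51.3
gripper_force: 0.0
```

Emit:
move_arm:
  targets: "0.2 0 0 0 0 0 0; 0.2 0 0 0 0 0 0"

```text
clock: 1.2
eef_pos: [455.5, -324.6, 119.4]
tool_rot: [-3.14, 0.001, -0.421]
force: [0.5, 0.2, -0.2]
width: 51.5
gripper_force: 0.0
```

```bash
python3 plan.py "0.2 454 -327 22 180 0 -24.5"; python3 -c "
from h import *
s=grab('side'); cv2.imwrite('pics/s1.png',cv2.resize(s['color'][200:384,212:512],None,fx=2.6,fy=2.6)[:,:,::-1])"
```

```text
t 1.20 [ 455.5 -324.6  119.4] [-1.799e+02  1.000e-01 -2.410e+01] w 51.5 g 0.0 F [ 0.5  0.2 -0.2] q [ 0.4   0.61  0.26  1.85 -0.23  0.7  -1.2 ]
0.2 0 0.1 3.2 0 0 0.1; 0.2 0 0.1 3.3 0 0 0.1; 0.2 0 0.1 3.2 -0.1 0.1 0.2
  ->  [ 454.2 -327.2   22.4] [180.   -0.  -24.5]
```

View pics/s1.png

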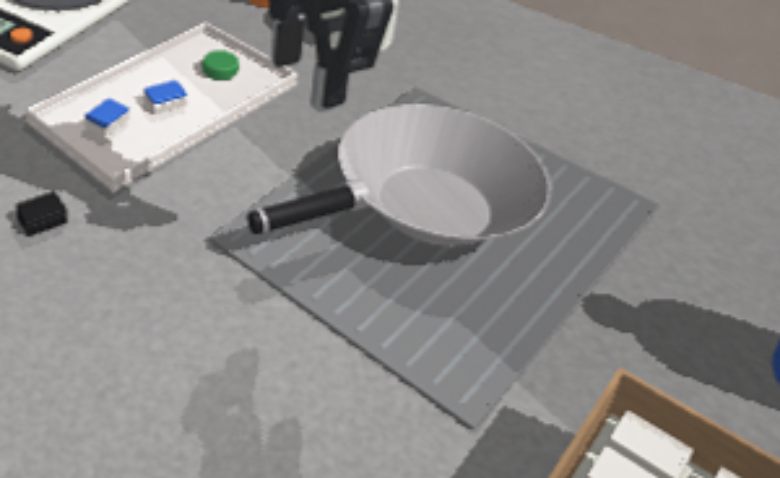

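Side crop: the fingers hang above the handle (handle crop (250,220)–(360,190)) and the bowl is undisturbed on the mat. Going down to grip.

Emit:
move_arm:
  targets: "0.2 0 0.1 3.2 0 0 0.1; 0.2 0 0.1 3.3 0 0 0.1; 0.2 0 0.1 3.2 0 0 0.2; 0.2 0 0 0 0 0 0; -1 0 0 0 0 0 0"

```text
clock: 1.67
eef_pos: [450.3, -331.6, 22.5]
tool_rot: [3.141, 0.003, -0.437]
force: [0.5, 0.1, 0.1]
width: 40.7
gripper_force: 0.0
```

Emit:
move_arm:
  targets: "-1 0 0 0 0 0 0; -1 0 0 0 0 0 0; -1 0 0 0 0 0 0; -1 0 0 0 0 0 0"

```text
clock: 2.0
eef_pos: [453.5, -331.2, 24.9]
tool_rot: [3.141, -0.003, -0.435]
force: [-0.2, 0.7, -0.2]
width: -0.3
gripper_force: 0.0
```

```bash
python3 plan.py "-1 454 -327 160 180 0 -24.5 5"
```

```text
t 2.00 [ 453.5 -331.2   24.9] [180.   -0.2 -24.9] w -0.3 g 0.0 F [-0.2  0.7 -0.2] q [ 0.46  0.76  0.2   1.91 -0.28  0.5  -1.16]
-1 0 -0.1 -2.7 0 0 -0.1; -1 0 -0.1 -2.7 0 0 -0.1; -1 0 -0.1 -2.7 0 -0.1 -0.1; -1 0 0 -2.7 0 0 0; -1 -0.1 -0.1 -2.7 0 -0.1 -0.1
  ->  [ 454.  -327.   159.9] [180.    0.  -24.5]
```

The gripper shut fully, so the handle was missed. Looking from both cameras.

```bash
python3 -c "
from h import *
s=grab('side'); t=grab('top')
a=cv2.resize(s['color'][200:384,212:512],None,fx=2.6,fy=2.6); b=cv2.resize(t['color'][160:260,310:410],None,fx=5,fy=5)[:478]
a=cv2.resize(s['color'][220:340,280:440],None,fx=2.5,fy=2.5,interpolation=cv2.INTER_CUBIC); b=cv2.resize(t['color'][160:260,310:410],None,fx=4,fy=4)
im=np.zeros((400,800,3),np.uint8); im[:300,:400]=a; im[:400,400:]=b
cv2.imwrite('pics/s2.png',im[:,:,::-1])"
```

```text
(no output)
```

View pics/s2.png

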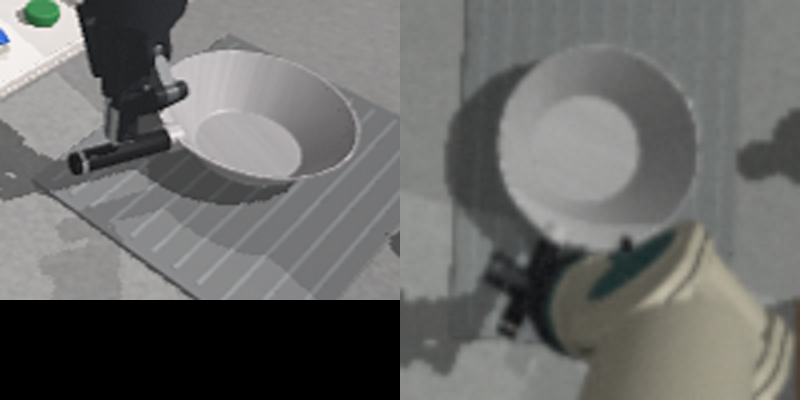

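```bash
python3 -c "
from h import *
np.set_printoptions(precision=1,suppress=True)
s=grab('side');t=grab('top')
for uv in((310,284),(329,279),(348,274)): print('side handle z40',ray(s,uv,40))
for uv in((348,220),(337.7,242.9),(342.4,229.5)): print('top',ray(t,uv,40))
e=read_state()['eef_pos'];print(e,'tcp in side crop',(proj(s,e)-[280,220])*2.5,'top crop',(proj(t,e)-[310,160])*4)
for r in(84,130,170):
  q=[572-r*.91,-381+r*.415,40]; print(r,q,(proj(s,q)-[280,220])*2.5,(proj(t,q)-[310,160])*4)
"
```

```text
side handle z40 [ 425.1 -312.    40. ]
side handle z40 [ 463.1 -330.3   40. ]
side handle z40 [ 502.4 -349.3   40. ]
top [ 495.  -349.2   40. ]
top [ 421. -317.   40.]
top [ 464.1 -331.5   40. ]
[ 452.9 -330.5   23.8] tcp in side crop [113.6 169.2] top crop [123.5 291.2]
84 [495.56, -346.14, 40] [162.  137.2] [148.2 239.2]
130 [453.7, -327.05, 40] [112.2 151.3] [123.8 290.9]
170 [417.29999999999995, -310.45, 40] [ 67.3 164. ] [102.6 336. ]
```

```bash
python3 -c "
from h import *
s=grab('side'); print(read_state()['eef_pos'],read_state()['width'],-s['R'].T@s['tvec'])
cv2.imwrite('pics/s3.png',cv2.resize(s['color'][190:310,285:385],None,fx=5,fy=5,interpolation=cv2.INTER_CUBIC)[:,:,::-1])"
```

```text
[ 452.74879431 -330.49704216   23.55843656] -0.32279158358669435 [ -14.38684482 -621.71499193  542.43055912]
```

View pics/s3.png

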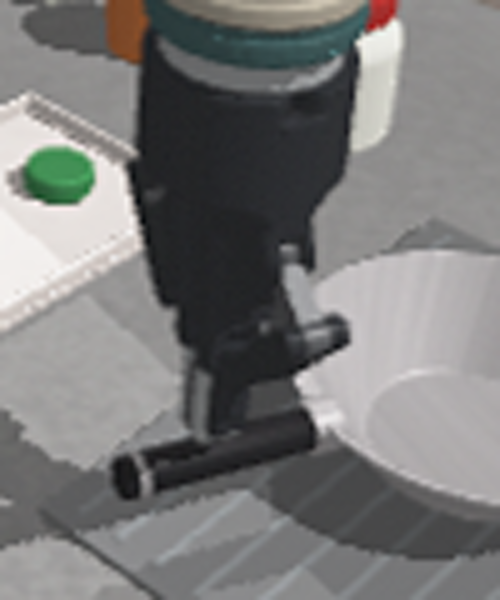

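The fingers are shut on the far side of the handle. I'll open, lift, and measure again.

Emit:
move_arm:
  targets: "-1 0 0 -2.5 0 0 0; -1 0 0 -2.5 0 0 0; -0.2 0 0 -2.5 0 0 0; 0 -4 0 -2.5 0 0 0; 0 -4 0 0 0 0 0"

```text
clock: 2.67
eef_pos: [388.1, -301.5, 123.8]
tool_rot: [3.139, -0.01, -0.433]
force: [-0.6, 0.0, 0.0]
width: 35.7
gripper_force: 0.0
```

Emit:
move_arm:
  targets: "0 0 0 0 0 0 0; 0 0 0 0 0 0 0"

```text
clock: 2.83
eef_pos: [381.5, -297.3, 120.6]
tool_rot: [-3.141, 0.002, -0.436]
force: [1.3, -0.7, -0.2]
width: 42.8
gripper_force: 0.0
```

```bash
python3 plan.py; python3 -c "
from h import *
np.set_printoptions(precision=1,suppress=True)
s=grab('side');t=grab('top'); print('w',read_state()['width'])
for n,im,box in(('top',t,(325,205,356,250)),('side',s,(300,255,352,300))):
  for c in blobs(im,(0,0,0),(180,255,60),box,20):
    r=cv2.minAreaRect(c); print(n,cen(c),ray(im,cen(c),40),r)
im=np.zeros((440,800,3),np.uint8)
a=cv2.resize(s['color'][190:300,285:385],None,fx=4,fy=4,interpolation=cv2.INTER_CUBIC); b=cv2.resize(t['color'][160:270,310:410],None,fx=4,fy=4,interpolation=cv2.INTER_CUBIC); im[:,:400]=a; im[:,400:]=b
cv2.imwrite('pics/s4.png',im[:,:,::-1])"
```

```text
t 2.83 [ 381.5 -297.3  120.6] [-1.799e+02  1.000e-01 -2.500e+01] w 42.8 g 0.0 F [ 1.3 -0.7 -0.2] q [ 0.42  0.52  0.26  2.05 -0.23  0.6  -1.16]
w 42.58546733916742
top (342.3937823834197, 229.63039723661484) [ 463.7 -331.5   40. ] ((342.10003662109375, 229.80003356933594), (6.260990142822266, 21.913467407226562), 26.56505012512207)
side (309.7278911564626, 285.6394557823129) [ 421.1 -314.4   40. ] ((309.80767822265625, 285.5384826660156), (7.648529052734375, 4.510671138763428), 78.69007110595703)
side (332.995, 279.2033333333333) [ 468.2 -336.3   40. ] ((330.896240234375, 279.38677978515625), (8.928435325622559, 33.37861251831055), 74.05460357666016)
```

View pics/s4.png

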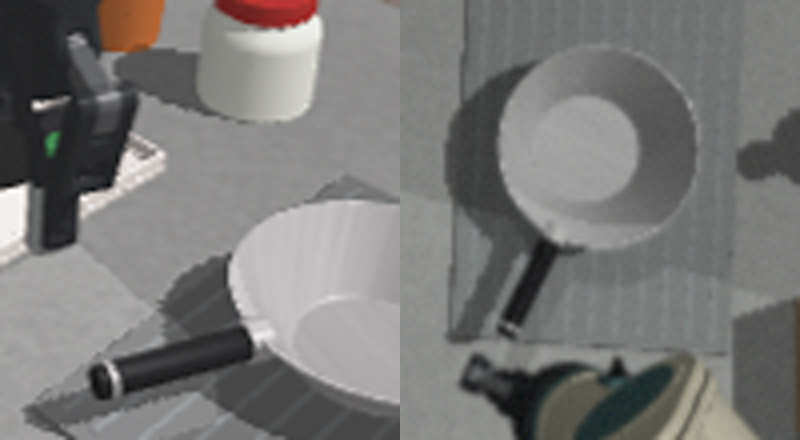

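```bash
python3 -c "
from h import *
np.set_printoptions(precision=1,suppress=True)
s=grab('side');t=grab('top');e=read_state();p=e['eef_pos'];R=Ro.from_euler('xyz',e['tool_rot'])
print(p)
for k in(-21,0,21):
  q=p+R.apply([0,k,-5]); print(k,(proj(s,q)-[285,190])*4,(proj(t,q)-[310,160])*4+[400,0])
"
```

```text
[ 385.6 -299.5  120.3]
-21 [ 15.8 238.5] [487.1 373.8]
0 [ 34.7 265.5] [512.4 386.3]
21 [ 54.6 294.1] [537.8 398.9]
```

The views say the fingertips end about 10 px higher than the reported TCP projects, so the fingers probably closed above the handle. I'll settle this with a touch test on the bare counter, fingers shut.

Emit:
move_arm:
  targets: "-1 0 0 3 0 0 0; -1 0 0 3 0 0 0; -1 0 0 1 0 0 0; -1 0 0 0 0 0 0; -1 0 0 0 0 0 0"

```text
clock: 3.45
eef_pos: [384.4, -299.1, 50.1]
tool_rot: [-3.142, 0.001, -0.435]
force: [0.6, -0.4, -0.1]
width: 0.2
gripper_force: 0.0
```

```bash
python3 plan.py; python3 -c "
from h import *
np.set_printoptions(precision=1,suppress=True)
s=grab('side');t=grab('top');p=read_state()['eef_pos']
print(proj(s,p),proj(t,p))
im=np.zeros((400,800,3),np.uint8)
u,v=proj(s,p).astype(int); a=s['color'][v-55:v+25,u-40:u+40]; cv2.imwrite('/tmp/a.png',a)
u,v=proj(t,p).astype(int); b=t['color'][v-40:v+40,u-40:u+40]
im[:,:400]=cv2.resize(a,(400,400),interpolation=cv2.INTER_CUBIC); im[:,400:]=cv2.resize(b,(400,400),interpolation=cv2.INTER_CUBIC)
cv2.circle(im,(200,275),4,(255,0,0),1);cv2.circle(im,(600,200),4,(255,0,0),1)
cv2.imwrite('pics/s5.png',im[:,:,::-1])"
```

```text
t 3.45 [ 384.4 -299.1   50.1] [-180.     0.   -24.9] w 0.2 g 0.0 F [ 0.6 -0.4 -0.1] q [ 0.47  0.65  0.19  2.09 -0.28  0.42 -1.12]
[292.2 286.9] [332.9 254.4]
```

View pics/s5.png

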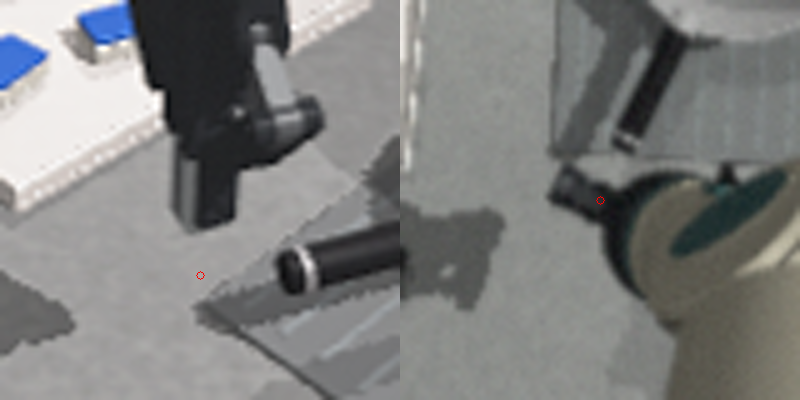

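```bash
python3 -c "
from h import *
np.set_printoptions(precision=1,suppress=True)
s=grab('side');t=grab('top');p=read_state()['eef_pos']; print(p)
for z in(40,45,50,55,60): print(z,ray(s,(293.4,275),z),ray(t,(326.4,252),z))
print('base',proj(t,[0,0,10]),proj(t,[-60,100,10]),proj(t,[100,0,10]))
m=cv2.inRange(t['hsv'],np.array((0,0,150)),np.array((180,70,255)))[330:384,190:290]
print((m>0).sum(0)); print((m>0).sum(1))
"; tail -n 20 log.txt | cut -c1-200
```

```text
[ 385.1 -299.5   51.5]
40 [ 421.8 -271.8   40. ] [ 391.2 -281.2   40. ]
45 [ 417.4 -275.2   45. ] [ 391.6 -280.2   45. ]
50 [ 413.1 -278.7   50. ] [ 392.  -279.2   50. ]
55 [ 408.8 -282.2   55. ] [ 392.4 -278.2   55. ]
60 [ 404.4 -285.7   60. ] [ 392.8 -277.2   60. ]
base [235.4 371.6] [203.7 390. ] [236.3 339.8]
[ 0  0  0  0  0  0  0  0  0  0  0  0  0  0  0 17 18 15 16 16 19 18 17 17
 17 16 16 16 15 15 15 15 14 14 14 13 15 14 13 12 15 15 16 15 15 15 16 16
 15 13 12 12 13 13 13 14 14 17 18 19 18 18 19 21 23 26 27 30 34 35 36 37
 39 36 36 37 40 33  0  1  2  0  0  0  0  0  0  0  0  0  0  0  0  0  0  0
  0  0  0  0]
[ 0  0  0  0  4  8 10 15  7  3 45 61 60 57 56 60 61 63 63 63 63 59 50 43
 38 33 29 25 18 16 15 15 14 14 13 13 14 12 11 11 11 10 10 10  9  8  7  7
  6  6  5  0  0  0]
[1.140189526000411, 0.6290155676038997, 0.038474624267071385, 1.5179443033959332, -0.026989619859827892, 0.9962850646730647, -0.02003698638445943, 231.7794284742012, -606.8547896247162, 195.6394558899
[0.40274642538738037, 0.6125752207502775, 0.25658766520708226, 1.8545835589913517, -0.22873847529649075, 0.7045326960205258, -1.2018218365195732, 455.492584462743, -324.6151650456657, 119.442654509256
[0.4553337457640133, 0.7571583909697692, 0.1959243766309841, 1.9081005813632552, -0.2829886033282176, 0.49987655281114474, -1.1572420134075183, 453.4880846988955, -331.19909830625437, 24.8627130292729
[0.42421744819451324, 0.52362206639856, 0.25912215596625543, 2.051888150230782, -0.23109236806042774, 0.5955801969079385, -1.1642769232337995, 381.5304746501274, -297.32577808260345, 120.5989955183705
[0.4733420511122712, 0.6488738814299326, 0.19224775405405828, 2.093924583777123, -0.2843899478824775, 0.42373945835624016, -1.117802451288711, 384.3783863640902, -299.06332725835824, 50.08233571911531
```

Emit:
move_arm:
  targets: "-1 0 0 1 0 0 0; -1 0 0 1 0 0 0; -1 0 0 0 0 0 0"

```text
clock: 3.9
eef_pos: [383.4, -298.0, 28.8]
tool_rot: [-3.141, 0.002, -0.434]
force: [0.9, 0.6, 0.3]
width: 0.3
gripper_force: 0.0
```

Emit:
move_arm:
  targets: "-1 0 0 0.5 0 0 0; -1 0 0 0.5 0 0 0; -1 0 0 0 0 0 0"

```text
clock: 4.15
eef_pos: [383.7, -298.4, 19.3]
tool_rot: [-3.141, 0.001, -0.435]
force: [0.4, 0.9, 0.9]
width: -0.1
gripper_force: 0.0
```

```bash
python3 plan.py
python3 - <<'E'
from h import *
np.set_printoptions(precision=1,suppress=True)
s=grab('side');t=grab('top');p=read_state()['eef_pos'];print(p,proj(s,p),proj(t,p))
for n,im in(('side',s),('top',t)):
    u,v=proj(im,p).astype(int); m=im['hsv'][v-25:v+20,u-25:u+25,2]
    print(n,u-25,v-25); print("\n".join("".join("#" if x<45 else "+" if x<75 else "." for x in r) for r in m))
E
```

```text
t 4.15 [ 383.7 -298.4   19.3] [-1.80e+02  1.00e-01 -2.49e+01] w -0.1 g 0.0 F [0.4 0.9 0.9] q [ 0.5   0.71  0.16  2.11 -0.3   0.35 -1.1 ]
[ 384.  -298.7   20. ] [291.  298.9] [330.6 253.8]
side 265 273
......................###############++++++++#....
.....................+++###############++++#......
.....................+++###################+......
.....................+...+###############.........
.....................+...+###########++...........
.....................+...+#######+................
.....................+...+#######.................
.....................+...+#####++................+
.....................+...+#####++...........++...+
.....................+...+#####+#..........##++...
.....................+...+###+++#.........+#+++...
.....................+...+####++#.........+##++...
.........................+###+++#..........###++..
.........................+#++++#+..........#####..
.........................+#++###+..........#####..
.........................+##++.............+####..
............................................+##+..
................................
[... 3002 characters left out ...]
............+####+........++++++++++.
.........................+###++.......+++++++++...
.........................+###++.......+++++++.....
..........................###+.......++++++.......
..........................###+........+++.........
..........................+##+....................
...........................###+...................
...........................+##+...................
...........................+##+...................
............................+#+...................
.............................+#+..................
..............................++..................
...............................++.................
..................................................
```

Side view still shows the tip about 11 px above the prediction. The part seen from the top is a knuckle, so this is a height offset of roughly 28 mm. Continuing the touch test.

Emit:
move_arm:
  targets: "-1 0 0 1 0 0 0; -1 0 0 1 0 0 0; -1 0 0 0 0 0 0"

```text
clock: 4.5
eef_pos: [383.3, -298.0, -1.5]
tool_rot: [-3.141, 0.003, -0.435]
force: [0.2, -0.2, -0.7]
width: 0.1
gripper_force: 0.0
```

Emit:
move_arm:
  targets: "-1 0 0 0.4 0 0 0; -1 0 0 0.4 0 0 0; -1 0 0 0 0 0 0"

```text
clock: 4.75
eef_pos: [383.8, -298.5, -8.4]
tool_rot: [-3.141, 0.001, -0.435]
force: [-0.4, -0.3, 1.0]
width: -0.1
gripper_force: 0.0
```

Emit:
move_arm:
  targets: "-1 0 0 0.4 0 0 0; -1 0 0 0.4 0 0 0; -1 0 0 0 0 0 0"

```text
clock: 5.0
eef_pos: [384.0, -298.6, -16.3]
tool_rot: [-3.141, 0.001, -0.435]
force: [-0.1, 0.1, -1.0]
width: 0.2
gripper_force: 0.0
```

Emit:
move_arm:
  targets: "-1 0 0 0.4 0 0 0; -1 0 0 0 0 0 0"

```text
clock: 5.17
eef_pos: [384.0, -298.6, -20.2]
tool_rot: [-3.141, 0.0, -0.434]
force: [-0.2, -1.0, 0.2]
width: 0.1
gripper_force: 0.0
```

Emit:
move_arm:
  targets: "-1 0 0 0.3 0 0 0; -1 0 0 0 0 0 0"

```text
clock: 5.33
eef_pos: [384.1, -298.7, -23.0]
tool_rot: [-3.141, 0.0, -0.435]
force: [0.5, -0.1, -0.1]
width: -0.2
gripper_force: 0.0
```

Emit:
move_arm:
  targets: "-1 0 0 0.2 0 0 0; -1 0 0 0 0 0 0"

```text
clock: 5.5
eef_pos: [384.1, -298.7, -24.9]
tool_rot: [-3.142, 0.0, -0.435]
force: [-0.8, -1.5, 0.0]
width: -0.2
gripper_force: 0.0
```

```bash
python3 plan.py
python3 - <<'E'
from h import *
np.set_printoptions(precision=1,suppress=True)
s=grab('side');p=read_state()['eef_pos'];print(p)
u,v=proj(s,p+[0,0,28]).astype(int); m=s['hsv'][v-25:v+15,u-25:u+25,2]
print(u-25,v-25); print("\n".join("".join("#" if x<45 else "+" if x<75 else "." for x in r) for r in m))
E
```

```text
t 5.50 [ 384.1 -298.7  -24.9] [-180.     0.   -24.9] w -0.2 g 0.0 F [-0.8 -1.5  0. ] q [ 0.52  0.79  0.12  2.12 -0.35  0.25 -1.06]
[ 384.2 -298.8  -24.8]
265 280
...................###############++.............+
...................###############++........++...+
...................#############+++++......##++...
...................############++++++.......+++...
...................##########++++++++.......+++...
...................###############++++......++++..
...................+###########+++++++......++++..
....................#####++#++++..++++............
.....................+###+++++++.+#++++.......++..
.....................+###++++++####+++.......+++..
.....................+##++##+######+..+......++++.
.....................+##++#########+++++.....+#+..
.....................++#############++++...+++....
.....................+++############++++++#+......
.....................+...+###############+........
.....................+...+############++..........
.....................+...+#######++...............
.....................+...+######+++...............
....................
[... 401 characters left out ...]
.....................................
................................................+.
..................................................
..................................................
..................................................
..................................................
..................................................
..................................................
..................................................
..................................................
..................................................
..................................................
..................................................
..................................................
```

Tip seen at side (292,304), i.e. z≈4 with a reported −25. So true tip height is about the reported value plus 28 mm, and I'll use that from here on. Re-grasping the handle.

```bash
python3 plan.py "0.2 384 -299 60 180 0 -24.5" "0.2 453 -328 60 180 0 -24.5" "0.2 453 -328 60 180 0 -24.5 2" "0.2 453 -328 -8 180 0 -24.5"
```

```text
t 5.55 [ 384.2 -298.8  -24.8] [-180.     0.   -24.9] w 0.0 g 0.0 F [ 0.5 -0.  -0.2] q [ 0.52  0.79  0.12  2.12 -0.35  0.25 -1.06]
0.2 0 0 -2.8 0 0 -0.1; 0.2 0 0 -2.8 0 0 -0.2; 0.2 0 0 -2.9 0 0 -0.1
  ->  [ 384.2 -298.8   60.2] [-180.     0.   -24.5]
0.2 3.7 -0.1 0 0 0 0; 0.2 3.8 -0.1 0 0 0 0
  ->  [ 453.2 -328.    60.2] [-180.     0.   -24.5]
0.2 0 0 0 0 0 0; 0.2 0 0 0 0 0 0
  ->  [ 453.2 -328.    60.2] [-180.     0.   -24.5]
0.2 0 0 3.4 0 0 0; 0.2 0 0 3.4 0 0 0
  ->  [ 453.2 -328.    -7.8] [-180.     0.   -24.5]
```

Emit:
move_arm:
  targets: "0.2 0 0 -2.8 0 0 0; 0.2 0 0 -2.8 0 0 -0.2; 0.2 0 0 -2.9 0 0 -0.2; 0.2 3.7 -0.1 0 0 0 0; 0.2 3.8 -0.1 0 0 0 0"

```text
clock: 5.97
eef_pos: [453.2, -328.6, 62.8]
tool_rot: [3.141, -0.002, -0.429]
force: [0.9, -0.9, -0.1]
width: 51.3
gripper_force: 0.0
```

Emit:
move_arm:
  targets: "0.2 0 0 0 0 0 0; 0.2 0 0 0 0 0 0; 0.2 0 0 0 0 0 0"

```text
clock: 6.22
eef_pos: [452.3, -327.4, 59.9]
tool_rot: [-3.141, 0.002, -0.427]
force: [0.3, 0.3, 0.2]
width: 51.3
gripper_force: 0.0
```

Emit:
move_arm:
  targets: "0.2 0 0 2.3 0 0 0; 0.2 0 0 2.3 0 0 0; 0.2 0 0 2.2 0 0 0; 0.2 0 0 0 0 0 0; 0.2 0 0 0 0 0 0"

```text
clock: 6.63
eef_pos: [451.0, -327.2, -8.5]
tool_rot: [-3.141, 0.004, -0.429]
force: [1.4, -0.5, 0.5]
width: 51.4
gripper_force: 0.0
```

Emit:
move_arm:
  targets: "-1 0 0 0 0 0 0; -1 0 0 0 0 0 0; -1 0 0 0 0 0 0; -1 0 0 0 0 0 0; -1 0 0 0 0 0 0"

```text
clock: 7.05
eef_pos: [453.6, -328.4, -6.8]
tool_rot: [3.141, -0.001, -0.428]
force: [-0.5, -0.0, 2.0]
width: 15.4
gripper_force: 58.5
```

```bash
python3 plan.py
```

```text
t 7.05 [ 453.6 -328.4   -6.8] [ 1.80e+02 -1.00e-01 -2.45e+01] w 15.4 g 58.5 F [-0.5 -0.   2. ] q [ 0.45  0.81  0.19  1.92 -0.33  0.44 -1.11]
```

Gripped (58 N, 15.4 mm). I'll lift carefully and check for slip.

Emit:
move_arm:
  targets: "-1 0 0 -0.5 0 0 0; -1 0 0 -1.5 0 0 0; -1 0 0 -2.5 0 0 0; -1 0 0 -2.5 0 0 0; -1 0 0 -2 0 0 0"

```text
clock: 7.47
eef_pos: [453.0, -327.9, 83.8]
tool_rot: [-3.142, 0.0, -0.428]
force: [1.2, 0.1, -2.4]
width: 15.7
gripper_force: 58.6
```

Emit:
move_arm:
  targets: "-1 0 0 -1.5 0 0 0; -1 0 0 -1.5 0 0 0; -1 0 0 0 0 0 0; -1 0 0 0 0 0 0"

```text
clock: 7.8
eef_pos: [453.4, -328.0, 112.7]
tool_rot: [-3.142, -0.001, -0.427]
force: [-0.6, 0.5, -1.0]
width: 15.7
gripper_force: 58.6
```

```bash
python3 plan.py; python3 -c "
from h import *
s=grab('side');t=grab('top')
im=np.zeros((450,800,3),np.uint8)
im[:,:400]=cv2.resize(s['color'][130:310,280:440],None,fx=2.5,fy=2.5,interpolation=cv2.INTER_CUBIC); im[:400,400:]=cv2.resize(t['color'][150:250,310:410],None,fx=4,fy=4,interpolation=cv2.INTER_CUBIC)
cv2.imwrite('pics/s6.png',im[:,:,::-1])"
```

```text
t 7.80 [ 453.4 -328.   112.7] [-1.80e+02 -1.00e-01 -2.45e+01] w 15.7 g 58.6 F [-0.6  0.5 -1. ] q [ 0.39  0.63  0.29  1.86 -0.27  0.69 -1.17]
```

View pics/s6.png

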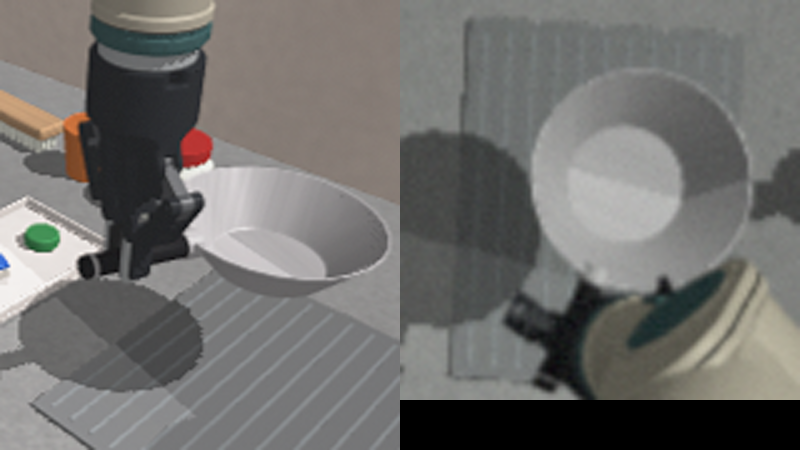

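Side and top: the bowl hangs from the handle, apparently level (rim centre top px (370,194.6), floor centre (366.2,195.8)). Next I'll check the tilt numerically.

```bash
python3 -c "
from h import *
np.set_printoptions(precision=1,suppress=True)
t=grab('top');e=read_state();p=e['eef_pos'];R=Ro.from_euler('xyz',e['tool_rot'])
r=ray(t,(370.0,194.5),168);f=ray(t,(366.1,195.6),127);print('rim',r,'floor',f)
for z in(158,178): print(ray(t,(370.0,194.5),z))
print('bowl in tool x,y',R.inv().apply(r-p))
"
```

```text
rim [ 570.9 -380.3  168. ] floor [ 569.9 -381.1  127. ]
[ 571.6 -383.4  158. ]
[ 570.3 -377.3  178. ]
bowl in tool x,y [129.7  -0.9 -57.2]
```

```bash
python3 plan.py "-1 466.6 110 120 180 0 0 15" "-1 466.6 110 120 180 0 0 2" "-1 466.6 110 35 180 0 0 4"
```

```text
t 7.95 [ 452.4 -327.3  111.1] [-1.80e+02  1.00e-01 -2.45e+01] w 15.8 g 58.6 F [-0.6  0.1 -2.3] q [ 0.39  0.63  0.29  1.86 -0.27  0.69 -1.17]
-1 -1.1 -2.7 -0.1 0 0 -1.6; -1 -1 -2.7 -0.1 0 0 -1.6; -1 -1 -2.8 0 0 0 -1.6; -1 -0.9 -2.8 -0.1 0 0 -1.6; -1 -0.8 -2.8 0 0 0 -1.6
-1 -0.7 -2.8 -0.1 0 0 -1.6; -1 -0.7 -2.8 0 0 0 -1.7; -1 -0.6 -2.9 -0.1 0 0 -1.6; -1 -0.5 -2.9 0 0 0 -1.7; -1 -0.4 -2.9 -0.1 0 0 -1.6
-1 -0.3 -2.9 0 0 0 -1.7; -1 -0.3 -2.9 -0.1 0 0 -1.6; -1 -0.2 -2.9 0 0 0 -1.7; -1 -0.1 -2.9 -0.1 0 0.1 -1.6; -1 0.1 -2.9 0 -0.1 0 -1.7
  ->  [466.8 110.1 119.8] [180.   0.   0.]
-1 0 0 0 0 0 0; -1 0 0 0 0 0 0
  ->  [466.8 110.1 119.8] [180.   0.   0.]
-1 0 0 2.1 0 0 0; -1 0 0 2.1 0 0 0; -1 0 0 2.1 0 0 0; -1 0 0 2.2 0 0 0
  ->  [466.8 110.1  34.8] [180.   0.   0.]
```

Emit:
move_arm:
  targets: "-1 -1.1 -2.7 -0.1 0 0 -1.6; -1 -1 -2.7 -0.1 0 0 -1.6; -1 -1 -2.8 0 0 0 -1.6; -1 -0.9 -2.8 -0.1 0 0 -1.6; -1 -0.8 -2.8 0 0 0 -1.6"

```text
clock: 8.37
eef_pos: [457.8, -180.4, 114.4]
tool_rot: [-3.141, 0.002, -0.287]
force: [1.0, 0.3, -1.3]
width: 15.8
gripper_force: 58.7
```

Emit:
move_arm:
  targets: "-1 -0.7 -2.8 -0.1 0 0 -1.6; -1 -0.7 -2.8 0 0 0 -1.7; -1 -0.6 -2.9 -0.1 0 0 -1.6; -1 -0.5 -2.9 0 0 0 -1.7; -1 -0.4 -2.9 -0.1 0 0 -1.6"

```text
clock: 8.78
eef_pos: [462.0, -34.5, 117.3]
tool_rot: [3.141, 0.002, -0.144]
force: [0.2, -0.3, -0.5]
width: 15.5
gripper_force: 58.6
```

Emit:
move_arm:
  targets: "-1 -0.3 -2.9 0 0 0 -1.7; -1 -0.3 -2.9 -0.1 0 0 -1.6; -1 -0.2 -2.9 0 0 0 -1.7; -1 -0.1 -2.9 -0.1 0 0 -1.6; -1 0.1 -2.9 0 0 0 -1.7"

```text
clock: 9.2
eef_pos: [466.6, 110.6, 119.4]
tool_rot: [3.141, 0.002, 0.001]
force: [-0.5, 0.0, -1.2]
width: 15.7
gripper_force: 58.6
```

Emit:
move_arm:
  targets: "-1 0 0 0 0 0 0; -1 0 0 2.1 0 0 0; -1 0 0 2.1 0 0 0; -1 0 0 0 0 0 0; -1 0 0 0 0 0 0"

```text
clock: 9.62
eef_pos: [466.3, 108.7, 77.1]
tool_rot: [3.14, 0.004, -0.001]
force: [-0.1, 0.5, -1.9]
width: 16.0
gripper_force: 58.7
```

```bash
cat > bowl.py <<'E'
from h import *
# bowl's rim and floor from the top view: flood of light pixels is unreliable, so report V-profiles through the expected centre
def edges(t,c,R,z):
    # outermost strong edges along rays from the expected centre, in a band about radius R at height z
    g=cv2.GaussianBlur(t['color'].astype(np.float32).mean(2),(3,3),0); pts=[]
    for a in np.radians(np.arange(-120,121,6)):
        rr=np.arange(R-18,R+18,1.); q=np.array([proj(t,[c[0]+r*np.cos(a),c[1]+r*np.sin(a),z]) for r in rr],np.float32)
        v=cv2.remap(g,q[:,0][None],q[:,1][None],cv2.INTER_LINEAR)[0]; d=np.gradient(v); i=abs(d[2:-2]).argmax()+2
        if abs(d[i])>1.5: pts.append([c[0]+rr[i]*np.cos(a),c[1]+rr[i]*np.sin(a)])
    P=np.array(pts)
    for _ in range(5):
        A=np.c_[2*P,np.ones(len(P))]; x=np.linalg.lstsq(A,(P**2).sum(1),rcond=None)[0]; r=np.sqrt(x[2]+x[0]**2+x[1]**2)
        e=abs(np.linalg.norm(P-x[:2],axis=1)-r); k=e<max(2.5,2*np.median(e)); P=P[k]
    return x[:2],r,len(P)
def bowl(t,c,zb):
    np.set_printoptions(precision=1,suppress=True)
    print("rim",edges(t,c,82,zb+44),"floor",edges(t,c,42,zb+3))
E
python3 plan.py; python3 -c "
from bowl import *
s=read_state();p=s['eef_pos'];bowl(grab('top'),[p[0]+130,p[1]+1],p[2]+11)"
```

```text
t 9.62 [466.3 108.7  77.1] [179.9   0.2  -0. ] w 16.0 g 58.7 F [-0.1  0.5 -1.9] q [-0.42  0.59  0.2   2.1  -0.24  0.48 -1.61]
rim (array([596.2, 109.4]), np.float64(80.20001904582205), 33) floor (array([595.3, 108.8]), np.float64(43.88712219195962), 40)
```

Emit:
move_arm:
  targets: "-1 0 -0.2 2 0 0 0; -1 0 0 1.8 0 0 0; -1 0 0 1 0 0 0; -1 0 0 0 0 0 0; -1 0 0 0 0 0 0"

```text
clock: 10.08
eef_pos: [467.9, 111.0, 30.7]
tool_rot: [3.141, -0.0, -0.001]
force: [-0.1, 0.2, -0.9]
width: 15.7
gripper_force: 58.8
```

Emit:
move_arm:
  targets: "-1 0 0 0.4 0 0 0; -1 0 0 0.3 0 0 0; -1 0 0 0.1 0 0 0; -1 0 0 0 0 0 0; -1 0 0 0 0 0 0"

```text
clock: 10.5
eef_pos: [467.9, 111.3, 22.5]
tool_rot: [-3.141, -0.0, -0.0]
force: [0.3, -0.2, -0.5]
width: 15.9
gripper_force: 58.8
```

Emit:
move_arm:
  targets: "-1 0 0 0.2 0 0 0; -1 0 0 0 0 0 0; -1 0 0 0 0 0 0"

```text
clock: 10.75
eef_pos: [468.0, 111.4, 20.3]
tool_rot: [-3.142, -0.0, 0.0]
force: [-0.2, 0.4, -2.0]
width: 15.7
gripper_force: 58.8
```

Emit:
move_arm:
  targets: "-1 0 0 0.2 0 0 0; -1 0 0 0 0 0 0; -1 0 0 0 0 0 0"

```text
clock: 11.0
eef_pos: [467.8, 111.3, 18.3]
tool_rot: [-3.142, -0.0, 0.0]
force: [-0.4, -0.9, 0.6]
width: 16.3
gripper_force: 58.9
```

Emit:
move_arm:
  targets: "-1 0 0 0.2 0 0 0; -1 0 0 0 0 0 0; -1 0 0 0 0 0 0"

```text
clock: 11.25
eef_pos: [467.4, 111.4, 16.4]
tool_rot: [-3.141, 0.001, 0.0]
force: [-2.9, -0.6, 4.0]
width: 15.9
gripper_force: 59.3
```

```bash
python3 plan.py; python3 -c "
from h import *
for i in range(3): print(read_state()['force'].round(2),read_state()['torque'].round(3),read_state()['eef_pos'].round(1)); cams.get_image('top')"
```

```text
t 11.25 [467.4 111.4  16.4] [-180.    0.    0.] w 15.9 g 59.3 F [-2.9 -0.6  4. ] q [-0.39  0.71  0.14  2.13 -0.28  0.33 -1.58]
[-2.88 -0.59  4.05] [ 0.033  0.298 -0.002] [467.4 111.4  16.4]
[-1.45 -0.4   4.25] [-0.016  0.324  0.02 ] [467.4 111.4  16.4]
[-1.97 -0.42  3.39] [-0.025  0.3   -0.018] [467.4 111.4  16.4]
```

Contact felt (about 4 N). Relax slightly, release, and rise.

Emit:
move_arm:
  targets: "-1 0 0 -0.1 0 0 0; 0.1 0 0 0 0 0 0; 0.1 0 0 0 0 0 0; 0.1 0 0 0 0 0 0; 0.1 0 0 0 0 0 0"

```text
clock: 11.82
eef_pos: [468.1, 111.3, 17.3]
tool_rot: [3.142, -0.001, -0.0]
force: [-0.2, 1.1, -0.1]
width: 47.4
gripper_force: 0.0
```

Emit:
move_arm:
  targets: "0.1 0 0 -1 0 0 0; 0.1 0 0 -2 0 0 0; 0.1 0 0 -2.5 0 0 0; 0.1 0 0 -1 0 0 0; -1 0 0 0 0 0 0"

```text
clock: 12.23
eef_pos: [469.7, 111.7, 85.0]
tool_rot: [-3.14, -0.005, -0.0]
force: [0.4, 0.3, -0.6]
width: 36.0
gripper_force: 0.0
```

```bash
python3 plan.py "-1 482.4 45.1 90 180 0 0 4" "-1 482.4 45.1 35 180 0 0 3"; python3 -c "
from bowl import *
t=grab('top');bowl(t,[596.3,110.9],28)
for c in blobs(t,(3,150,120),(20,255,255),(210,205,240,240)): print('tare',ray(t,cen(c),26),cv2.contourArea(c))"
```

```text
t 12.23 [469.7 111.7  85. ] [-179.9   -0.3   -0. ] w 36.0 g 0.0 F [ 0.4  0.3 -0.6] q [-0.44  0.58  0.21  2.09 -0.24  0.49 -1.62]
-1 0.3 1.7 -0.1 0 -0.1 0; -1 0.3 1.7 -0.1 0 -0.1 0; -1 0.3 1.6 -0.2 0 0 0; -1 0.4 1.7 -0.1 -0.1 -0.1 0
  ->  [482.7  44.7  89.9] [180.   0.  -0.]
-1 0 0 1.8 0 0 0; -1 0 0 1.8 0 0 0; -1 0 0 1.9 0 0 0
  ->  [482.7  44.7  34.9] [180.   0.  -0.]
rim (array([598.6, 113.1]), np.float64(80.9709722348135), 28) floor (array([598.7, 111.5]), np.float64(43.81335826695287), 38)
tare [482.4  44.8  26. ] 25.5
```

Emit:
move_arm:
  targets: "-1 0.3 1.7 -0.1 0 0 0; -1 0.3 1.7 0 0 0 0; -1 0.3 1.7 0 0 0 0; -1 0.3 1.7 0 0 0 0; -1 0 0 0 0 0 0"

```text
clock: 12.7
eef_pos: [479.7, 39.3, 82.7]
tool_rot: [3.139, 0.001, -0.005]
force: [-0.2, -0.7, 1.0]
width: -0.2
gripper_force: 0.0
```

Emit:
move_arm:
  targets: "-1 0 0 2.5 0 0 0; -1 0 0 2.5 0 0 0; -1 0 0 1.8 0 0 0; -1 0 0 0 0 0 0; -1 0 0 0 0 0 0"

```text
clock: 13.12
eef_pos: [478.4, 43.8, 14.3]
tool_rot: [-3.142, 0.003, 0.0]
force: [0.3, -0.8, 0.7]
width: 0.2
gripper_force: 0.0
```

```bash
python3 plan.py
python3 - <<'E'
from h import *
s=grab('side');p=read_state()['eef_pos'];q=p+[0,0,28]
print(p.round(1),'pred tip',proj(s,q).round(1),'tare',proj(s,[482.4,45,26]).round(1))
u,v=proj(s,q).astype(int); m=s['hsv'][v-20:v+16,u-22:u+24]
print(u-22,v-20); print("\n".join("".join("o" if (x[1]>150 and x[0]<20 and x[2]>100) else "#" if x[2]<45 else "+" if x[2]<75 else "." for x in r) for r in m))
E
```

```text
t 13.12 [478.4  43.8  14.3] [-180.     0.2    0. ] w 0.2 g 0.0 F [ 0.3 -0.8  0.7] q [-0.24  0.71  0.13  2.12 -0.26  0.33 -1.46]
[479.4  43.7  15.2] pred tip [218.  207.1] tare [219.1 211.9]
196 187
.........+#############++########++#..........
.........+#########+###############...........
......++##########################+...........
....+#############################............
..+##############################.............
+###############################+.............
############+.+################+..............
##########+....++++#########+.................
########+........++########++++...............
#####............+..++#####+++++++++.....+++++
####.............+...+#####++++++++++++++++++.
####.............+...+#####+++++++++++++++....
++####++.........+...+#####+++++++++..........
.+#######+.......+...+####++..................
.+########+.......+..+##++++..................
.+####++#####.....+..+#++#+++++++++++......+++
+###.....+#####...+..+#++#+.........++........
###.........####+.+...#++#....................
#+............###.....##+.....................
................#++...+.......................
++................#+...++.....................
###+....+............++###....................
#####+...++..+........+#####+.................
#######++............+#+..#####...............
..#######++........++ooooooo+####.............
...+########+....+##ooooooooo######+..........
.....+#######+++####oooooooo.######...........
........############oooooooo.####.............
..........##########+oooooo.+###..............
............+########+....+###................
...............#############+.................
.................##########...................
..................+######.....................
.....................+##......................
..............................................
..............................................
```

The tip sits right above the orange button (side px (216,205) vs button (220,213)). Pressing in small steps.

Emit:
move_arm:
  targets: "-1 0.2 0 0.6 0 0 0; -1 0.1 0 0.6 0 0 0; -1 0 0 0.2 0 0 0; -1 0 0 0 0 0 0; -1 0 0 0 0 0 0"

```text
clock: 13.58
eef_pos: [482.7, 43.3, 1.4]
tool_rot: [-3.142, -0.0, -0.0]
force: [-0.5, 0.4, 0.9]
width: 0.2
gripper_force: 0.0
```

Emit:
move_arm:
  targets: "-1 0 0 0.3 0 0 0; -1 0 0 0 0 0 0"

```text
clock: 13.75
eef_pos: [482.6, 43.3, -1.9]
tool_rot: [3.142, 0.0, -0.0]
force: [-0.6, -0.2, 0.3]
width: 0.0
gripper_force: 0.0
```

Emit:
move_arm:
  targets: "-1 0 0 0.2 0 0 0; -1 0 0 0 0 0 0"

```text
clock: 13.92
eef_pos: [482.6, 43.3, -3.9]
tool_rot: [3.142, 0.0, -0.0]
force: [0.0, 0.1, 0.4]
width: 0.2
gripper_force: 0.0
```

```bash
python3 plan.py
```

```text
t 13.92 [482.6  43.3  -3.9] [180.   0.  -0.] w 0.2 g 0.0 F [0.  0.1 0.4] q [-0.22  0.75  0.11  2.12 -0.27  0.29 -1.45]
```

Emit:
move_arm:
  targets: "-1 0 0 0.2 0 0 0; -1 0 0 0 0 0 0"

```text
clock: 14.08
eef_pos: [482.6, 43.3, -5.9]
tool_rot: [-3.142, 0.0, -0.0]
force: [0.1, -0.0, -0.4]
width: -0.3
gripper_force: 0.0
```

Emit:
move_arm:
  targets: "-1 0 0 0.2 0 0 0; -1 0 0 0 0 0 0"

```text
clock: 14.25
eef_pos: [482.6, 43.3, -8.0]
tool_rot: [3.142, 0.0, 0.0]
force: [-0.5, 0.2, -0.3]
width: 0.0
gripper_force: 0.0
```

Emit:
move_arm:
  targets: "-1 0 0 0.2 0 0 0; -1 0 0 0 0 0 0"

```text
clock: 14.42
eef_pos: [482.8, 43.3, -9.9]
tool_rot: [3.142, -0.0, -0.0]
force: [0.2, 0.1, 1.8]
width: 0.0
gripper_force: 0.7
```

Emit:
move_arm:
  targets: "-1 0 0 0.2 0 0 0; -1 0 0 0 0 0 0"

```text
clock: 14.58
eef_pos: [482.8, 43.3, -11.8]
tool_rot: [-3.142, -0.0, -0.0]
force: [0.3, -0.4, 2.3]
width: 0.1
gripper_force: 1.3
```

Emit:
move_arm:
  targets: "-1 0 0 0.2 0 0 0; -1 0 0 0 0 0 0; -1 0 0 0 0 0 0"

```text
clock: 14.83
eef_pos: [482.9, 43.3, -13.1]
tool_rot: [-3.141, -0.001, -0.0]
force: [-1.3, -0.5, 9.3]
width: -0.2
gripper_force: 4.5
```

```bash
python3 -c "
from h import *
for i in range(3): e=read_state();print(e['force'].round(2),e['eef_pos'].round(1),e['qpos'][5]); cams.get_image('top')"
```

```text
[-1.27 -0.48  9.26] [482.9  43.3 -13.1] 0.26579578891074407
[-1.44  0.85  8.65] [482.9  43.3 -13.1] 0.2657743140498115
[-0.99 -0.63  8.73] [482.9  43.3 -13.1] 0.26577790218534725
```

Bottomed at 9 N, so the tare is pressed; this also fixes the true tip at reported + 35 mm. Now I'll lift and measure tablet orientations.

Emit:
move_arm:
  targets: "-1 0 0 -1 0 0 0; -1 0 0 -3 0 0 0; -1 0 0 -3 0 0 0; 0.1 0 2 -1 0 0 0; 0.1 0 2 0 0 0 0"

```text
clock: 15.4
eef_pos: [484.8, 4.3, 69.2]
tool_rot: [-3.141, -0.005, 0.003]
force: [0.4, -0.5, -0.1]
width: 23.4
gripper_force: 0.0
```

```bash
python3 - <<'E'
from h import *
np.set_printoptions(precision=1,suppress=True)
for n in('top','side'):
    t=grab(n)
    h=t['color'].astype(float); W=np.clip(h[:,:,2]-h[:,:,0]-15,0,None)
    for c0 in([458.4,-109.4],[520.6,-125.6]):
        u,v=proj(t,[*c0,19]).astype(int); k=9 if n=='top' else 12
        pts=[];w=[]
        for y in range(v-k,v+k+1):
            for x in range(u-k,u+k+1):
                if W[y,x]>0: pts.append(ray(t,(x,y),19)[:2]);w.append(W[y,x])
        P=np.array(pts);w=np.array(w);m=np.average(P,0,w);C=np.cov(P.T,aweights=w);l,V=np.linalg.eigh(C);a=np.degrees(np.arctan2(V[1,1],V[0,1]))
        print(n,m,'size',np.sqrt(l*12),'ang',(a+90)%180-90)
E
python3 plan.py
```

```text
top [ 459.1 -109.5] size [24.4 33.6] ang 7.184431353194498
top [ 520.9 -126.2] size [24.2 34. ] ang -20.483171634312015
side [ 457.1 -114. ] size [26.6 35.8] ang 7.971386293817744
side [ 518.8 -130.7] size [27.3 34.9] ang -17.707988540245623
t 15.50 [ 4.832e+02 -2.000e-01  6.760e+01] [ 1.799e+02 -1.000e-01 -3.000e-01] w 38.1 g 0.0 F [ 0.2 -0.4 -0.1] q [-0.18  0.61  0.18  2.1  -0.23  0.45 -1.4 ]
```

```bash
python3 plan.py "0.1 520.5 -127 60 180 0 -19 5" "0.1 520.5 -127 60 180 0 -19 2" "0.1 520.5 -127 -28 180 0 -19 4"
```

```text
t 15.50 [ 4.832e+02 -2.000e-01  6.760e+01] [ 1.799e+02 -1.000e-01 -3.000e-01] w 38.1 g 0.0 F [ 0.2 -0.4 -0.1] q [-0.18  0.61  0.18  2.1  -0.23  0.45 -1.4 ]
0.1 0.8 2.5 0.2 0 0 3.7; 0.1 0.9 2.5 0.1 0 0 3.8; 0.1 1.1 2.4 0.2 0 0 3.7; 0.1 1.2 2.4 0.1 0 -0.1 3.8; 0.1 1.4 2.2 0.2 0.1 -0.1 3.7
  ->  [ 520.7 -126.9   59.9] [-180.    0.  -19.]
0.1 0 0 0 0 0 0; 0.1 0 0 0 0 0 0
  ->  [ 520.7 -126.9   59.9] [-180.    0.  -19.]
0.1 0 0 2.2 0 0 0; 0.1 0 0 2.2 0 0 0; 0.1 0 0 2.2 0 0 0; 0.1 0 0 2.2 0 0 0
  ->  [ 520.7 -126.8  -28.1] [-180.    0.  -19.]
```

Emit:
move_arm:
  targets: "0.1 0.8 2.5 0.2 0 0 3.7; 0.1 0.9 2.5 0.1 0 0 3.8; 0.1 1.1 2.4 0.2 0 0 3.7; 0.1 1.2 2.4 0.1 0 0 3.8; 0.1 1.4 2.2 0.2 0 0 3.7"

```text
clock: 15.92
eef_pos: [520.7, -123.8, 58.2]
tool_rot: [-3.141, 0.001, -0.329]
force: [-0.1, -0.2, -0.7]
width: 46.9
gripper_force: 0.0
```

Emit:
move_arm:
  targets: "0.1 0 0 1.5 0 0 0; 0.1 0 0 1.5 0 0 0; 0.1 0 0 0 0 0 0; 0.1 0 0 0 0 0 0"

```text
clock: 16.25
eef_pos: [519.8, -122.4, 27.7]
tool_rot: [-3.141, 0.003, -0.326]
force: [0.3, -0.3, -0.2]
width: 46.8
gripper_force: 0.0
```

```bash
python3 plan.py "0.1 520.5 -127 -27 180 0 -19 4"
python3 - <<'E'
from h import *
s=grab('side');p=read_state()['eef_pos'];q=p+[0,0,35]
print(proj(s,q).round(1),'tab top',proj(s,[520.5,-127,19]).round(1))
u,v=proj(s,[520,-127,25]).astype(int); m=s['hsv'][v-30:v+16,u-24:u+24]
print(u-24,v-30); print("\n".join("".join("B" if (x[1]>120 and 100<x[0]<130 and x[2]>80) else "#" if x[2]<45 else "+" if x[2]<75 else "." for x in r) for r in m))
E
```

```text
t 16.25 [ 519.8 -122.4   27.7] [-1.80e+02  1.00e-01 -1.87e+01] w 46.8 g 0.0 F [ 0.3 -0.3 -0.2] q [ 0.04  0.73  0.21  1.98 -0.32  0.47 -1.41]
0.1 0.1 0.1 1.4 0 0 0.1; 0.1 0 0.1 1.4 0 0 0.1; 0.1 0.1 0.1 1.3 0 0.1 0.1; 0.1 0 0.1 1.4 0 0 0
  ->  [ 520.3 -126.8  -27.3] [-180.    0.  -19.]
[273.5 218.4] tab top [274.6 234. ]
250 202
...............+##++########.+#####++++##+......
...............+###########...#####++++##.......
...............+#+#+++#++##...####+#++###.......
...............+##+++++.+##...######+###+.......
...............+#++#+#+.+##+..#####+####+.......
...............+#+#++#+..##+++##########........
...............+##+#+#+..########++#####........
...............+###++#+..#########+.+###........
...............+#++###+..+######++++++#+........
...............+#+#+##+..#######++++###.........
...............+######+..++#####++#+............
...............+#####+.....+#####+..............
................++.........+#####...............
...........................+#####...............
...........................+#####...............
...........................+#####...
[... 782 characters left out ...]
..............
..................BBBBBBBBBBBBBBB...............
..................BBBBBBBBBBBBBBB...............
...................BBBBBBBBBBBBBBB..............
...................BBBBBBBBBBBB.................
...BB...............BBBBBBB.....................
.BBBBBBB.............BBB........................
BBBBBBBBB.......................................
BBBBBBBBBBB.....................................
BBBBBBBBBBB.....................................
BBBBBBBBBB......................................
BBBBBBBB........................................
BBBBBBB.........................................
BBBBBB..........................................
BBBB............................................
```

Finger tips at side (268,214)/(279,223) straddle the tablet and match the +35 mm prediction. Descend and grasp.

Emit:
move_arm:
  targets: "0.1 0.1 0.1 1.5 0 0 0.1; 0.1 0 0.1 1.5 0 0 0.1; 0.1 0.1 0.1 1.3 0 0 0.1; 0.1 0 0.1 1.4 0 0 0; 0.1 0 0 0 0 0 0"

```text
clock: 16.72
eef_pos: [520.2, -127.1, -30.3]
tool_rot: [3.141, 0.003, -0.331]
force: [-1.9, 0.3, -0.2]
width: 46.8
gripper_force: 0.0
```

Emit:
move_arm:
  targets: "-1 0 0 0 0 0 0; -1 0 0 0 0 0 0; -1 0 0 0 0 0 0; -1 0 0 0 0 0 0; -1 0 0 -1 0 0 0"

```text
clock: 17.13
eef_pos: [520.7, -127.3, -19.0]
tool_rot: [3.142, 0.002, -0.331]
force: [-0.4, 0.4, 0.3]
width: 24.4
gripper_force: 58.9
```

```bash
python3 plan.py "-1 521 -127 75 180 0 -19 3" "-1 619 112 80 180 0 0 7" "-1 619 112 80 180 0 0 2"  "-1 619 112 8 180 0 0 4"
```

```text
t 17.13 [ 520.7 -127.3  -19. ] [ 1.8e+02  1.0e-01 -1.9e+01] w 24.4 g 58.9 F [-0.4  0.4  0.3] q [ 0.08  0.81  0.17  1.98 -0.34  0.37 -1.39]
-1 0 0 -3.1 0 0 0; -1 0 0 -3.2 0 0.1 0; -1 0 0 -3.1 0 0 0
  ->  [ 520.8 -127.3   75. ] [180.   0. -19.]
-1 0.2 -3.7 -0.1 0 0 -2.7; -1 0.4 -3.7 -0.1 0 0 -2.7; -1 0.6 -3.6 -0.1 0 0 -2.7; -1 0.7 -3.6 -0.1 0 0 -2.7; -1 0.9 -3.6 0 0 0 -2.7
-1 1.1 -3.5 -0.1 0 0 -2.7; -1 1.2 -3.5 0 0 0 -2.8
  ->  [618.9 111.6  79.9] [180.   0.   0.]
-1 0 0 0 0 0 0; -1 0 0 0 0 0 0
  ->  [618.9 111.6  79.9] [180.   0.   0.]
-1 0 0 1.8 0 0 0; -1 0 0 1.8 0 0 0; -1 0 0 1.8 0 0 0; -1 0 0 1.8 0 0 0
  ->  [618.9 111.6   7.9] [180.   0.   0.]
```

Emit:
move_arm:
  targets: "-1 0 0 -3.1 0 0 0; -1 0 0 -3.1 0 0 0; -1 0 0 -3.1 0 0 0; -1 0.2 -3.7 -0.1 0 0 -2.7; -1 0.4 -3.7 -0.1 0 0 -2.7"

```text
clock: 17.55
eef_pos: [551.2, -61.2, 79.9]
tool_rot: [3.141, -0.006, -0.241]
force: [1.6, 0.9, -1.2]
width: 24.4
gripper_force: 59.0
```

Emit:
move_arm:
  targets: "-1 0.6 -3.6 -0.1 0 0 -2.7; -1 0.7 -3.6 -0.1 0 0 -2.7; -1 0.9 -3.6 0 0 0 -2.7; -1 1.1 -3.5 -0.1 0 0 -2.7; -1 1.2 -3.5 0 0 0 -2.8"

```text
clock: 17.97
eef_pos: [620.2, 113.0, 80.8]
tool_rot: [3.142, -0.001, 0.002]
force: [1.5, -0.1, 0.0]
width: 24.1
gripper_force: 59.0
```

Emit:
move_arm:
  targets: "-1 0 0 0 0 0 0; -1 0 0 0 0 0 0; -1 0 0 2 0 0 0; -1 0 0 1 0 0 0; -1 0 0 0 0 0 0"

```text
clock: 18.38
eef_pos: [617.1, 109.4, 47.4]
tool_rot: [3.14, 0.005, -0.002]
force: [-0.3, 0.0, -0.9]
width: 24.5
gripper_force: 59.0
```

```bash
python3 plan.py  "-1 619 112 3 180 0 0 4"
```

```text
t 18.38 [617.1 109.4  47.4] [ 1.799e+02  3.000e-01 -1.000e-01] w 24.5 g 59.0 F [-0.3  0.  -0.9] q [-0.35  0.79  0.21  1.7  -0.24  0.68 -1.58]
-1 0.1 -0.1 1.1 0 0.1 0; -1 0 -0.1 1.1 0 0.1 0; -1 0.1 0 1.1 0 0 -0.1; -1 0 -0.1 1.1 0.1 0.1 0
  ->  [618.9 112.3   3.4] [-180.   -0.   -0.]
```

Emit:
move_arm:
  targets: "-1 0.1 -0.1 1.5 0 0 0; -1 0 -0.1 1.5 0 0 0; -1 0 0 1 0 0 0; -1 0 0 0.4 0 0 0; -1 0 0 0 0 0 0"

```text
clock: 18.8
eef_pos: [619.8, 112.4, 4.6]
tool_rot: [3.141, 0.002, -0.001]
force: [-0.1, -0.2, -1.2]
width: 24.4
gripper_force: 59.0
```

Emit:
move_arm:
  targets: "-0.2 0 0 0 0 0 0; -0.2 0 0 0 0 0 0; -0.2 0 0 0 0 0 0; -0.2 0 0 -1 0 0 0; -0.2 0 0 -2.5 0 0 0"

```text
clock: 19.22
eef_pos: [618.1, 112.9, 38.7]
tool_rot: [3.141, 0.006, 0.0]
force: [-0.1, -0.1, -0.5]
width: 34.0
gripper_force: 0.0
```

Emit:
move_arm:
  targets: "-0.2 0 0 -3.5 0 0 0; -0.2 -2 3 -1 0 0 0; 0.1 -2 3.5 0 0 0 0"

```text
clock: 19.47
eef_pos: [584.4, 51.4, 89.6]
tool_rot: [-3.139, -0.01, 0.006]
force: [1.3, -0.8, -0.5]
width: 45.1
gripper_force: 0.0
```

```bash
python3 plan.py "0.1 458.7 -110.5 60 180 8 7.5" "0.1 458.7 -110.5 20 180 8 7.5 2"; python3 -c "
from bowl import *
t=grab('top');bowl(t,[598,112],28)
for c in blobs(t,(100,120,60),(130,255,255),(185,150,300,245)): print('blue',ray(t,cen(c),47),cv2.contourArea(c))"
```

```text
t 19.47 [584.4  51.4  89.6] [-179.8   -0.6    0.4] w 45.1 g 0.0 F [ 1.3 -0.8 -0.5] q [-0.27  0.68  0.21  1.81 -0.22  0.66 -1.49]
0.1 -2.1 2.7 0.5 -0.1 -1.4 -1.2; 0.1 -2.2 2.6 0.5 -0.1 -1.4 -1.2; 0.1 -2.2 2.6 0.6 -0.1 -1.4 -1.2; 0.1 -2.2 2.6 0.6 -0.1 -1.5 -1.2; 0.1 -2.3 2.5 0.7 -0.1 -1.4 -1.2
0.1 -2.3 2.4 0.8 -0.1 -1.5 -1.1
  ->  [ 458.7 -110.3   59.8] [-180.     8.     7.5]
0.1 0.3 0 2 0 0 0; 0.1 0.3 0 1.9 0 0 0
  ->  [ 459.1 -110.2   20.3] [-180.     8.     7.5]
rim (array([597.9, 109.5]), np.float64(83.37662630823117), 13) floor (array([599.5, 117.4]), np.float64(50.890946070133985), 12)
blue [ 459.3 -107.7   47. ] 56.5
```

Emit:
move_arm:
  targets: "0.1 -2.1 2.7 0.5 -0.1 -1.4 -1.2; 0.1 -2.2 2.6 0.5 -0.1 -1.4 -1.2; 0.1 -2.2 2.6 0.6 -0.1 -1.4 -1.2; 0.1 -2.2 2.6 0.6 -0.1 -1.5 -1.2; 0.1 -2.3 2.5 0.7 -0.1 -1.4 -1.2"

```text
clock: 19.93
eef_pos: [474.4, -87.8, 63.0]
tool_rot: [3.139, 0.124, 0.105]
force: [0.7, -1.0, -0.5]
width: 47.3
gripper_force: 0.0
```

Emit:
move_arm:
  targets: "0.1 -2.3 2.4 0.8 -0.1 -1.5 -1.1; 0.1 0.2 0 1.6 0 0 0; 0.1 0.2 0 1.6 0 0 0; 0.1 0 0 0 0 0 0; 0.1 0 0 0 0 0 0"

```text
clock: 20.35
eef_pos: [452.6, -113.0, 25.1]
tool_rot: [3.14, 0.151, 0.124]
force: [-0.2, 0.2, -0.2]
width: 47.0
gripper_force: 0.0
```

```bash
python3 plan.py "0.1 457 -110.5 -29 180 8 7.5 4"
python3 - <<'E'
from h import *
from bowl import *
t=grab('top');bowl(t,[598,112],28)
for c in blobs(t,(100,120,60),(130,255,255),(185,150,240,225)): print('blue',ray(t,cen(c),47).round(1),cv2.contourArea(c))
s=grab('side');e=read_state();p=e['eef_pos'];R=Ro.from_euler('xyz',e['tool_rot'])
print('world',proj(s,p+[0,0,35]).round(1),'tool',proj(s,p+R.apply([0,0,-35])).round(1),'tab top',proj(s,[458.7,-110.5,19]).round(1))
u,v=proj(s,[458,-110,25]).astype(int); m=s['hsv'][v-30:v+14,u-24:u+24]
print(u-24,v-30); print("\n".join("".join("B" if (x[1]>120 and 100<x[0]<130 and x[2]>80) else "#" if x[2]<45 else "+" if x[2]<75 else "." for x in r) for r in m))
E
```

```text
t 20.35 [ 452.6 -113.    25.1] [179.9   8.7   7.1] w 47.0 g 0.0 F [-0.2  0.2 -0.2] q [ 0.04  0.73  0.17  2.02 -0.13  0.55 -1.16]
0.1 0.3 0 1.3 0 0.2 -0.1; 0.1 0.3 -0.1 1.3 0 0.2 -0.1; 0.1 0.3 0 1.3 0 0.1 -0.1; 0.1 0.3 -0.1 1.4 0 0.2 -0.1
  ->  [ 456.5 -110.5  -29.1] [180.    8.    7.5]
rim (array([599.4, 113.1]), np.float64(80.96823162142239), 28) floor (array([599. , 109.3]), np.float64(42.088039858245615), 24)
blue [619.9 111.8  47. ] 64.5
world [250.9 229. ] tool [252.3 228.1] tab top [252.2 242. ]
227 209
.............#######+..........###+#############
..............#######+..........####++#########+
##..............+####+..........####++##########
####+........+..#####+..........+###+++#########
####.........+..#####+..........+#############++
##...........+..#####+...........############+++
#............+.+#####............############+++
...............+#####............###########+++#
...............+#####............+############..
.............+.+#####.............##########....
.............+.+#####.............++#####+......
...............+#####..............+#####.....
[... 870 characters left out ...]
..............
.........................BBBBB..................
........................BBBBBBBB................
......................BBBBBBBBBBBB..............
.....................BBBBBBBBBBBBB..............
....................BBBBBBBBBBBBB...............
..................BBBBBBBBBBBBB.................
..................BBBBBBBBBBBB..................
....................BBBBBBBBB...................
......................BBBBB.....................
........................BB......................
................................................
................................................
................................................
................................................
```

Tablet 2 lies in the bowl at (620,112). Finger midpoint at side (254,228) shows the offset runs along the tool axis; going down on tablet 1.

```bash
python3 plan.py "0.1 454 -111.5 -28 180 8 7.5 4"
```

```text
t 20.45 [ 453.6 -112.8   25.8] [179.9   8.5   7.1] w 47.0 g 0.0 F [-0.4  0.5 -0. ] q [ 0.04  0.73  0.17  2.02 -0.13  0.55 -1.16]
0.1 0.2 0 1.3 0 0.1 -0.1; 0.1 0.2 0 1.3 0 0.1 -0.1; 0.1 0.2 -0.1 1.4 0 0.2 -0.1; 0.1 0.2 0 1.3 0 0.1 -0.1
  ->  [ 453.7 -111.9  -27.8] [180.    8.    7.5]
```

Emit:
move_arm:
  targets: "0.1 0.2 0 1.3 0 0 0; 0.1 0.2 0 1.3 0 0 0; 0.1 0.2 -0.1 1.4 0 0 0; 0.1 0.2 0 1.3 0 0 0; 0.1 0 0 0 0 0 0"

```text
clock: 20.87
eef_pos: [452.3, -111.4, -29.5]
tool_rot: [3.141, 0.152, 0.125]
force: [-0.1, -0.2, 0.2]
width: 47.1
gripper_force: 0.0
```

Emit:
move_arm:
  targets: "-1 0 0 0 0 0 0; -1 0 0 0 0 0 0; -1 0 0 0 0 0 0; -1 0 0 0 0 0 0; -1 0 0 -1 0 0 0"

```text
clock: 21.28
eef_pos: [453.5, -111.7, -18.8]
tool_rot: [3.141, 0.152, 0.124]
force: [-1.3, -0.0, 0.5]
width: 24.6
gripper_force: 59.0
```

```bash
python3 plan.py "-1 454 -111 75 180 4 7.5 3" "-1 578.5 112 80 180 0 0 7"
```

```text
t 21.28 [ 453.5 -111.7  -18.8] [179.9   8.7   7.1] w 24.6 g 59.0 F [-1.3 -0.   0.5] q [ 0.05  0.81  0.15  2.03 -0.14  0.46 -1.15]
-1 -0.5 0 -3.1 0 1.6 -0.1; -1 -0.3 0 -3.1 0 1.5 -0.1; -1 -0.3 -0.1 -3.1 0 1.6 -0.2
  ->  [ 453.9 -110.6   74.8] [180.    4.    7.5]
-1 2.2 -2.9 -0.2 0 0.6 1.1; -1 2.1 -3 -0.2 0 0.6 1.1; -1 2.1 -3 -0.2 0.1 0.6 1.1; -1 2 -3 -0.2 0 0.5 1.1; -1 1.9 -3.1 -0.1 0.1 0.6 1
-1 1.9 -3.1 -0.1 0 0.5 1.1; -1 1.8 -3.2 -0.1 0.1 0.6 1
  ->  [578.3 112.4  79.9] [-180.   -0.    0.]
```

```bash
python3 plan.py "-1 454 -111 75 180 8.5 7.1 3" "-1 573.5 112 80 180 8.5 0 7"
```

```text
t 21.28 [ 453.5 -111.7  -18.8] [179.9   8.7   7.1] w 24.6 g 59.0 F [-1.3 -0.   0.5] q [ 0.05  0.81  0.15  2.03 -0.14  0.46 -1.15]
-1 -0.5 0 -3.1 0 0.1 0; -1 -0.4 0 -3.1 0 0 0; -1 -0.4 -0.1 -3.1 0.1 0.1 0
  ->  [ 454.4 -110.5   75.1] [-180.     8.5    7.1]
-1 2 -2.9 -0.4 0.1 0 1; -1 2 -3 -0.4 0.2 0 1; -1 2 -3 -0.3 0.1 0 1; -1 1.9 -3.1 -0.4 0.2 0 1; -1 1.8 -3.1 -0.3 0.1 0 1
-1 1.8 -3.1 -0.3 0.2 0 1; -1 1.7 -3.1 -0.4 0.1 0 1
  ->  [573.3 111.6  80.4] [-180.     8.5    0. ]
```

Emit:
move_arm:
  targets: "-1 -0.5 0 -3.1 0 0 0; -1 -0.4 0 -3.1 0 0 0; -1 -0.4 0 -3.1 0 0 0; -1 2 -2.9 -0.4 0.1 0 1; -1 2 -3 -0.4 0.2 0 1"

```text
clock: 21.7
eef_pos: [490.3, -49.9, 80.1]
tool_rot: [3.138, 0.146, 0.082]
force: [0.8, 0.2, 0.1]
width: 24.5
gripper_force: 59.0
```

Emit:
move_arm:
  targets: "-1 2 -3 -0.3 0.1 0 1; -1 1.9 -3.1 -0.4 0.2 0 1; -1 1.8 -3.1 -0.3 0.1 0 1; -1 1.8 -3.1 -0.3 0.2 0 1; -1 1.7 -3.1 -0.4 0.1 0 1"

```text
clock: 22.12
eef_pos: [574.4, 112.4, 80.6]
tool_rot: [3.139, 0.15, -0.0]
force: [0.3, -0.6, -0.8]
width: 24.3
gripper_force: 59.0
```

Emit:
move_arm:
  targets: "-1 0 0 0 0 0 0; -1 0 0 0 0 0 0; -1 0.3 0 2 0 0 0; -1 0.1 0 1 0 0 0; -1 0 0 0 0 0 0"

```text
clock: 22.53
eef_pos: [570.8, 108.8, 47.7]
tool_rot: [3.138, 0.155, -0.001]
force: [-0.6, 0.1, -1.5]
width: 24.3
gripper_force: 59.0
```

```bash
python3 plan.py  "-1 573.5 112 4 180 8.5 0 4"
```

```text
t 22.53 [570.8 108.8  47.7] [ 1.798e+02  8.900e+00 -1.000e-01] w 24.3 g 59.0 F [-0.6  0.1 -1.5] q [-0.34  0.81  0.21  1.67 -0.23  0.84 -1.58]
-1 0.2 -0.1 1.1 0.1 0.1 0; -1 0.2 -0.1 1.1 0 0.1 0; -1 0.3 -0.1 1 0.1 0.1 0; -1 0.2 0 1.1 0 0.1 -0.1
  ->  [573.1 111.6   3.8] [180.    8.5   0. ]
```

Emit:
move_arm:
  targets: "-1 0.3 -0.1 1.4 0 0 0; -1 0.3 -0.1 1.4 0 0 0; -1 0.2 0 1 0 0 0; -1 0.1 0 0.5 0 0 0; -1 0 0 0 0 0 0"

```text
clock: 22.95
eef_pos: [574.7, 112.1, 3.8]
tool_rot: [3.139, 0.153, 0.0]
force: [-0.3, 0.2, -0.2]
width: 24.2
gripper_force: 59.0
```

Emit:
move_arm:
  targets: "-0.2 0 0 0 0 0 0; -0.2 0 0 0 0 0 0; -0.2 0 0 0 0 0 0; -0.2 -0.1 0 -1 0 0 0; -0.2 -0.3 0 -2.5 0 0 0"

```text
clock: 23.37
eef_pos: [574.8, 112.3, 39.3]
tool_rot: [3.138, 0.155, 0.0]
force: [-0.4, 0.9, 0.4]
width: 34.2
gripper_force: 0.0
```

Emit:
move_arm:
  targets: "-0.2 -0.4 0 -3.5 0 1.5 0; -0.2 -2 2 -1.5 0 3.5 0; 0.1 -3 3.5 0 0 3.5 0; 0.1 0 3.5 0 0 0 0; 0.1 0 0 0 0 0 0"

```text
clock: 23.78
eef_pos: [528.4, 17.4, 96.8]
tool_rot: [3.135, 0.005, -0.009]
force: [1.9, -0.3, 0.9]
width: 47.0
gripper_force: 0.0
```

```bash
python3 plan.py; python3 -c "
from bowl import *
t=grab('top');bowl(t,[598,112],28)
for c in blobs(t,(100,120,60),(130,255,255),(185,150,300,245)): print('blue',ray(t,cen(c),47).round(1),cv2.contourArea(c),cv2.boundingRect(c))
c=blobs(t,(0,0,0),(180,255,60),(190,200,225,240),10)
for k in c: print('dark',ray(t,cen(k),64).round(1),cv2.contourArea(k),cv2.boundingRect(k))
"
```

```text
t 23.78 [528.4  17.4  96.8] [179.6   0.3  -0.5] w 47.0 g 0.0 F [ 1.9 -0.3  0.9] q [-0.24  0.61  0.22  1.95 -0.21  0.61 -1.46]
rim (array([600.4, 113.5]), np.float64(80.37820971027868), 23) floor (array([609.4, 105.7]), np.float64(33.45876065783289), 32)
blue [610.6 114.4  47. ] 86.0 (201, 172, 9, 23)
dark [477.6 142.3  64. ] 69.5 (190, 215, 10, 17)
```

Both tablets are in the bowl. Back to the handle, 7 mm deeper this time.

```bash
python3 plan.py "0.1 468.5 111.5 90 180 0 0 4"
```

```text
t 23.83 [531.9  21.2  97. ] [ 1.798e+02  1.000e-01 -3.000e-01] w 46.9 g 0.0 F [0.5 1.2 0.3] q [-0.24  0.61  0.22  1.94 -0.21  0.61 -1.46]
0.1 -1.6 -2.2 0.2 0.1 0 -0.1; 0.1 -1.6 -2.3 0.2 0 0 -0.1; 0.1 -1.6 -2.3 0.1 0.1 0 -0.1; 0.1 -1.6 -2.2 0.2 0 0.1 0
  ->  [468.2 111.4  89.9] [180.  -0.  -0.]
```

Emit:
move_arm:
  targets: "0.1 -1.6 -2.2 0.2 0 0 0; 0.1 -1.6 -2.3 0.2 0 0 0; 0.1 -1.6 -2.3 0.1 0 0 0; 0.1 -1.6 -2.2 0.2 0 0 0; 0.1 0 0 0 0 0 0"

```text
clock: 24.25
eef_pos: [465.8, 122.2, 88.3]
tool_rot: [-3.14, 0.005, 0.009]
force: [-0.8, 1.1, -0.1]
width: 46.8
gripper_force: 0.0
```

Emit:
move_arm:
  targets: "0.1 0 0 0 0 0 0; 0.1 0 0 0 0 0 0; 0.1 0 0 0 0 0 0"

```text
clock: 24.5
eef_pos: [470.7, 115.3, 88.6]
tool_rot: [3.139, -0.0, -0.0]
force: [0.3, 0.2, -0.2]
width: 46.9
gripper_force: 0.0
```

```bash
python3 plan.py "0.1 468.5 111.5 10 180 0 0 4"
python3 - <<'E'
from bowl import *
t=grab('top');print(edges(t,[598,112],82,72))
for c in blobs(t,(100,120,60),(130,255,255),(185,150,300,245)): print('blue',ray(t,cen(c),47).round(1),cv2.contourArea(c),cv2.boundingRect(c))
s=grab('side');p=read_state()['eef_pos'];R=Ro.from_euler('xyz',read_state()['tool_rot']);print('tip',[proj(s,p+R.apply([0,k,-35])).round(1) for k in(-23,0,23)],'handle',[proj(s,[598.5-r,112,64]).round(1) for r in(90,130,170)])
u,v=proj(s,[468,112,70]).astype(int); m=s['hsv'][v-20:v+24,u-24:u+24]
print(u-24,v-20); print("\n".join("".join("#" if x[2]<40 else "+" if x[2]<75 else "." for x in r) for r in m))
E
```

```text
t 24.50 [470.7 115.3  88.6] [179.9  -0.   -0. ] w 46.9 g 0.0 F [ 0.3  0.2 -0.2] q [-0.45  0.58  0.22  2.08 -0.24  0.51 -1.62]
0.1 -0.1 0.1 2 0 0 0; 0.1 0 0.1 2 0 0 0; 0.1 -0.1 0.1 1.9 0.1 0 0; 0.1 0 0.1 2 0 0 0
  ->  [468.8 111.2   9.6] [180.  -0.  -0.]
(array([599.33292846, 113.1801289 ]), np.float64(81.07997938637288), 27)
blue [601.8 112.1  47. ] 139.0 (201, 172, 9, 23)
tip [array([191.8, 170.9]), array([196.8, 173.4]), array([201.9, 176. ])] handle [array([210.4, 188.3]), array([199. , 193.2]), array([186.9, 198.4])]
174 171
...........................+#++++...............
...........................+++++#...............
............................#++++...............
............................###.................
............................++..................
................................................
................................................
................................................
................................................
................................................
................................................
..........................
[... 890 characters left out ...]
..........+++.
.............++#+......+########+............+++
...........++###+......+####++#####.............
.........+##+++#+++..+++##.....++####...........
........+#########+#+####.........+####.........
...........+###########.............+####+......
.............+######+#................+#####....
...............+###++#+.................+#####..
..................+#####+..................+###+
....................+#####+.................+###
......................+#####++.............+#+..
........................+#####++.........++.....
..........................+#####++......++......
............................+###+#++..++##......
..............................+#####++#++#......
```

Bowl at (599,113) with both tablets (blue 139 px) and the handle where expected. Descend and grip.

Emit:
move_arm:
  targets: "0.1 -0.1 0.1 2 0 0 0; 0.1 0 0.1 2 0 0 0; 0.1 -0.1 0.1 1.9 0 0 0; 0.1 0 0 1.8 0 0 0; 0.1 0 0 0 0 0 0"

```text
clock: 25.02
eef_pos: [465.7, 111.4, 8.6]
tool_rot: [3.138, 0.006, -0.001]
force: [0.1, 0.4, -0.4]
width: 47.1
gripper_force: 0.0
```

Emit:
move_arm:
  targets: "0.1 0 0 0 0 0 0; -1 0 0 0 0 0 0; -1 0 0 0 0 0 0; -1 0 0 0 0 0 0; -1 0 0 0 0 0 0"

```text
clock: 25.43
eef_pos: [468.2, 112.7, 12.0]
tool_rot: [3.14, -0.0, 0.0]
force: [-0.3, -0.5, 1.9]
width: 15.9
gripper_force: 58.4
```

```bash
python3 plan.py
cat > fit.py <<'E'
# link lengths from the logged joint angles and TCP positions (linear in the link offsets)
import numpy as np,kin
from scipy.spatial.transform import Rotation as Ro
L=np.array([eval(l) for l in open('log.txt')])
A=[];b=[]
for r in L:
    R=Ro.identity(); a=np.zeros((3,5)); a[2,0]=1   # base height, upper arm, forearm, tool
    zs=[]
    for q,t in zip(kin.Q,r[:7]):
        R=R*Ro.from_quat([q[1],q[2],q[3],q[0]])*Ro.from_euler('z',t); zs.append(R.apply([0,0,-1]))
    A.append(np.c_[[0,0,1],zs[2],zs[4],zs[6]]); b.append(r[7:])
A=np.vstack(A);b=np.hstack(b); x,res,rk,sv=np.linalg.lstsq(A,b,rcond=None)
print(x,np.abs(A@x-b).max(),rk,sv)
E
python3 fit.py
```

```text
t 25.43 [468.2 112.7  12. ] [179.9  -0.    0. ] w 15.9 g 58.4 F [-0.3 -0.5  1.9] q [-0.39  0.72  0.14  2.12 -0.29  0.32 -1.58]
[411.46127567 506.58940482 454.83072056 354.72756337] 35.701523794752006 4 [10.21707467  4.33744396  0.86595428  0.21929028]
```

```bash
cat >> fit.py <<'E'
np.set_printoptions(precision=1,suppress=True,linewidth=150)
print((A@x-b).reshape(-1,3)[::2])
B=[]
for r in L:
    R=Ro.identity(); cols=[[1,0,0],[0,1,0],[0,0,1]]
    for i,(q,t) in enumerate(zip(kin.Q,r[:7])):
        R=R*Ro.from_quat([q[1],q[2],q[3],q[0]])*Ro.from_euler('z',t)
        if i in(2,4,6): cols.append(R.apply([0,0,-1]))
        if i in(1,3,6): cols.append(R.apply([0,0,1]))
        if i==6: cols+= [R.apply([1,0,0]),R.apply([0,1,0])]
    B.append(np.array(cols).T)
B=np.vstack(B); y=np.linalg.lstsq(B,b,rcond=1e-3)[0]; print(y,np.abs(B@y-b).max())
E
python3 fit.py
```

```text
[411.46127567 506.58940482 454.83072056 354.72756337] 35.701523794752006 4 [10.21707467  4.33744396  0.86595428  0.21929028]
[[ 35.7 -17.2  23.1]
 [  5.1  13.5   1.5]
 [  5.6  14.8  -4.5]
 [ -6.7  27.5  -3.2]
 [ -0.5  16.5   1.4]
 [ 16.6   1.4   4.2]
 [-17.   14.   -4.7]
 [-15.1  17.   -4.6]
 [ -0.9  16.8  -4.5]
 [ -2.4  13.7  -0.8]
 [  3.2  14.4   9.3]
 [ -0.4  17.6  -2.3]
 [ -9.4  19.6  -1.6]
 [  7.8  14.9  10.2]
 [  8.2  15.5   0.9]
 [-17.9  13.3  -4.6]]
[   0.1    0.   336.1  -11.7  559.   -16.3  382.1  192.4 -192.4   -0.1    0.1] 0.024209105512198903
```

Emit:
move_arm:
  targets: "-1 0 0 -0.5 0 0 0; -1 0 0 -1.5 0 0 0; -1 0 0 -2 0 0 0; -1 0 0 -2 0 0 0; -1 0 0 0 0 0 0"

```text
clock: 25.85
eef_pos: [469.0, 113.4, 74.1]
tool_rot: [3.141, -0.003, 0.001]
force: [0.3, -0.1, -1.9]
width: 15.8
gripper_force: 58.6
```

The fitted arm model is exact (0.02 mm), so I can use it to find a reachable tipping pose.

```bash
cat > tip.py <<'E'
import numpy as np,kin
from kin import *
from h import read_state
kin.P=[(0,0,336.1),(0,0,0),(0,0,0),(0,0,0),(0,0,0),(0,0,0),(0,0,0)]
def tcp(q):
    p=np.array([0,0,336.1]);R=Ro.identity()
    for i,(b,t) in enumerate(zip(Q,q)):
        R=R*Ro.from_quat([b[1],b[2],b[3],b[0]])*Ro.from_euler('z',t); z=R.apply([0,0,1])
        p=p+{1:-11.7*z,2:-559*z,3:-16.3*z,4:-382.1*z,6:-384.8*z}.get(i,0)
    return p,R*Ro.from_euler('xyz',[np.pi,0,-np.pi/2])
kin.tcp=tcp
E
python3 - <<'E'
from tip import *
s=read_state(); p,R=tcp(s['qpos']); print(p,s['eef_pos'],np.degrees((R.inv()*Ro.from_euler('xyz',s['tool_rot'])).magnitude()))
res=[]
for yaw in range(-30,121,15):
  for sg in(1,-1):
    for zG in(230,):
      R0=Ro.from_euler('xyz',[180,0,yaw],degrees=True); op=R0.apply([0,-sg,0]) # rough side the bowl opens to, printed below
      xt=R0.apply([1,0,0])
      Rend=R0*Ro.from_rotvec([sg*100,0,0],degrees=True); opening=-Rend.apply([0,0,1]); opening[2]=0; opening/=np.linalg.norm(opening)
      B=np.array([584,391,zG])-45*opening; G=B-129.7*xt; q=s['qpos'].copy(); ok=True; th=0;m=9
      for th in range(0,121,10):
        Rt=R0*Ro.from_rotvec([sg*th,0,0],degrees=True); q2,e,a=ik(G+54*Rt.apply([0,0,1]),Rt,q)
        if e>3 or a>1: break
        if th>0: m=min(m,(np.pi/9)/np.abs(q2-q).max()) 
        q=q2
      res.append((th,yaw,sg,B[:2].round(),G[:2].round(),q.round(2),round(m,2)))
for r in sorted(res,key=lambda r:-r[0])[:12]: print(*r)
E
```

```text
[469.06791747 113.47516663  74.16565388] [469.03693758 113.42594106  74.10970535] 4.5425307460604953e-14
120 0 -1 [584. 346.] [454. 346.] [-1.4   1.85  1.32  1.05  0.3   1.98 -1.75] 1.07
120 15 1 [572. 434.] [447. 401.] [ 0.34  1.68 -0.99  1.79 -1.03  1.09 -0.27] 1.47
120 15 -1 [596. 348.] [470. 314.] [-1.38  1.59  0.75  1.3   0.69  1.88 -2.31] 2.25
120 30 1 [562. 430.] [449. 365.] [ 0.2   1.53 -0.73  1.61 -0.99  1.51 -0.45] 1.87
120 30 -1 [606. 352.] [494. 287.] [-1.5   1.63  0.85  1.53  0.73  1.53 -2.47] 1.99
120 45 1 [552. 423.] [460. 331.] [ 0.1   1.5  -0.63  1.39 -0.9   1.8  -0.65] 2.0
120 45 -1 [616. 359.] [524. 267.] [-1.62  1.76  1.02  1.73  0.75  1.14 -2.62] 1.85
120 60 1 [545. 414.] [480. 301.] [ 0.1   1.6  -0.8   1.15 -0.7   1.98 -0.98] 1.8
120 60 -1 [623. 368.] [558. 256.] [-1.72  2.04  1.3   1.9   0.67  0.65 -2.72] 1.06
120 120 -1 [623. 414.] [688. 301.] [ 0.26  1.7  -0.95  1.96  4.11  1.63 -2.14] 0.22
100 105 -1 [627. 403.] [661. 277.] [-0.17  1.17 -0.59  2.32  2.99  1.93 -2.65] 0.26
90 75 -1 [627. 379.] [594. 254.] [-0.53  1.02 -0.61  2.23  2.    1.87 -2.94] 0.47
```

```bash
python3 plan.py "-1 469 160 150 180 0 0 4" "-1 468.5 326.5 178 180 0 40 9"
```

```text
t 25.85 [469.  113.4  74.1] [ 1.799e+02 -2.000e-01  1.000e-01] w 15.8 g 58.6 F [ 0.3 -0.1 -1.9] q [-0.44  0.6   0.21  2.09 -0.26  0.47 -1.6 ]
-1 0 -1.2 -1.9 0 0 0; -1 0 -1.2 -1.9 0 -0.1 0; -1 0 -1.1 -1.9 0 0 0; -1 0 -1.2 -1.9 0.1 -0.1 0.1
  ->  [468.8 160.5 150.1] [-180.    0.   -0.]
-1 0 -1.8 -0.3 0 0 -4.4; -1 0.1 -1.8 -0.3 0 0 -4.5; -1 0.3 -1.8 -0.3 0 0 -4.4; -1 0.4 -1.8 -0.3 0 0 -4.5; -1 0.6 -1.8 -0.3 0 0 -4.4
-1 0.7 -1.7 -0.3 0 0 -4.5; -1 0.8 -1.7 -0.3 0 0 -4.4; -1 1 -1.6 -0.3 0 0 -4.5; -1 1.1 -1.5 -0.4 -0.1 0 -4.4
  ->  [468.8 326.8 178.2] [180.   0.  40.]
```

Emit:
move_arm:
  targets: "-1 0 -1 -1.9 0 0 0; -1 0 -1.2 -1.9 0 0 0; -1 0 -1.2 -1.9 0 0 0; -1 0 -1.2 -1.9 0 0 0"

```text
clock: 26.18
eef_pos: [466.2, 159.4, 147.3]
tool_rot: [3.139, 0.004, 0.001]
force: [0.3, 0.4, -2.5]
width: 16.3
gripper_force: 58.7
```

Emit:
move_arm:
  targets: "-1 0 -1.8 -0.3 0 0 -4.4; -1 0.1 -1.8 -0.3 0 0 -4.5; -1 0.3 -1.8 -0.3 0 0 -4.4; -1 0.4 -1.8 -0.3 0 0 -4.5; -1 0.6 -1.8 -0.3 0 0 -4.4"

```text
clock: 26.6
eef_pos: [465.7, 252.1, 160.5]
tool_rot: [3.14, 0.005, 0.397]
force: [0.1, -0.3, -2.5]
width: 16.0
gripper_force: 58.8
```

Emit:
move_arm:
  targets: "-1 0.7 -1.7 -0.3 0 0 -4.5; -1 0.8 -1.7 -0.3 0 0 -4.4; -1 1 -1.6 -0.3 0 0 -4.5; -1 1.1 -1.5 -0.4 0 0 -4.4; -1 0 0 0 0 0 0"

```text
clock: 27.02
eef_pos: [465.5, 331.6, 173.7]
tool_rot: [-3.138, 0.001, 0.712]
force: [0.3, 0.9, -2.2]
width: 16.0
gripper_force: 58.7
```

```bash
python3 plan.py; python3 -c "
from bowl import *
t=grab('top');c=[568,410];print(edges(t,c,82,238))
for k in blobs(t,(100,150,100),(130,255,255),(60,125,165,245),5): print(cv2.contourArea(k),ray(t,cen(k),210).round(1),cv2.boundingRect(k))"
```

```text
t 27.02 [465.5 331.6 173.7] [-1.798e+02  1.000e-01  4.080e+01] w 16.0 g 58.7 F [ 0.3  0.9 -2.2] q [-0.72  0.54  0.09  1.77 -0.07  0.83 -1.46]
(array([565.81187581, 414.36332178]), np.float64(78.46228746861877), 27)
19.5 [437.1 335.9 210. ] (113, 232, 8, 6)
80.5 [551.7 406.2 210. ] (87, 187, 13, 14)
78.5 [581.5 430.  210. ] (79, 176, 13, 14)
4957.5 [610.1 318.7 210. ] (71, 132, 86, 106)
```

The bowl is over the basin at (566,414) with both tablets still in it. Tipping.

Emit:
move_arm:
  targets: "-1 0 -0.6 0 6 0 0; -1 0 -0.7 0 7 0 0; -1 0 -0.7 0 7 0 0; -1 0 -0.7 0 7 0 0; -1 0 -0.7 0 7 0 0"

```text
clock: 27.48
eef_pos: [446.8, 349.4, 182.4]
tool_rot: [-2.544, 0.001, 0.698]
force: [-0.4, -0.2, -3.9]
width: 16.0
gripper_force: 59.2
```

```bash
python3 plan.py
python3 - <<'E'
from tip import *
s=read_state(); p,R=tcp(s['qpos']); G=p-54*R.apply([0,0,1]); q=s['qpos']
print(G.round(1))
for th in range(0,81,10):
    Rt=R*Ro.from_rotvec([th,0,0],degrees=True); q,e,a=ik(G+54*Rt.apply([0,0,1]),Rt,q); print(th,q.round(2),round(e,1),round(a,1))
E
```

```text
t 27.48 [446.8 349.4 182.4] [-1.458e+02  1.000e-01  4.000e+01] w 16.0 g 59.2 F [-0.4 -0.2 -3.9] q [-0.21  0.68 -0.22  1.69 -0.51  1.03 -0.95]
[466.4 326.1 227.2]
0 [-0.21  0.68 -0.22  1.69 -0.51  1.03 -0.95] 0.0 0.0
10 [-0.11  0.75 -0.28  1.66 -0.59  1.12 -0.86] 0.0 0.0
20 [-0.03  0.84 -0.34  1.63 -0.65  1.21 -0.79] 0.0 0.0
30 [ 0.03  0.94 -0.39  1.6  -0.71  1.3  -0.73] 0.0 0.0
40 [ 0.08  1.04 -0.43  1.57 -0.75  1.38 -0.69] 0.0 0.0
50 [ 0.11  1.14 -0.48  1.53 -0.79  1.47 -0.66] 0.0 0.0
60 [ 0.13  1.24 -0.52  1.5  -0.83  1.55 -0.64] 0.0 0.0
70 [ 0.15  1.35 -0.56  1.48 -0.86  1.63 -0.62] 0.0 0.0
80 [ 0.15  1.45 -0.61  1.45 -0.9   1.7  -0.61] 0.0 0.0
```

Emit:
move_arm:
  targets: "-1 0 -0.7 0 7 0 0; -1 0 -0.7 0 7 0 0; -1 0 -0.7 -0.1 7 0 0; -1 0 -0.7 0 7 0 0; -1 0 -0.7 0 7 0 0"

```text
clock: 27.9
eef_pos: [433.3, 365.7, 207.3]
tool_rot: [-1.935, 0.003, 0.695]
force: [-0.2, 1.1, -3.2]
width: 16.1
gripper_force: 59.6
```

Emit:
move_arm:
  targets: "-1 0 -0.7 0 7 0 0; -1 0 -0.7 -0.1 7 0 0; -1 0 -0.7 0 7 0 0; -1 0 -0.7 0 7 0 0; -1 0 -0.7 -0.1 7 0 0"

```text
clock: 28.32
eef_pos: [431.5, 368.2, 240.9]
tool_rot: [-1.325, 0.005, 0.695]
force: [-0.0, 0.1, -2.5]
width: 16.0
gripper_force: 59.6
```

Emit:
move_arm:
  targets: "-1 0 0 0 0 0 0; -1 0 0 0 0 0 0; -1 0 0 0 0 0 0; -1 0 0 0 0 0 0; -1 0 0 0 0 0 0"

```text
clock: 28.73
eef_pos: [430.9, 369.6, 245.1]
tool_rot: [-1.332, -0.001, 0.699]
force: [0.7, 0.4, -2.2]
width: 16.3
gripper_force: 59.8
```

```bash
python3 plan.py; python3 -c "
from h import *
t=grab('top');s=grab('side')
cv2.imwrite('pics/tipside.png',s['color'][:,:,::-1])
im=np.zeros((400,800,3),np.uint8); im[:,:400]=cv2.resize(t['color'][120:260,60:200],(400,400)); im[:300,400:]=cv2.resize(s['color'][70:235,70:290],(400,300)); cv2.imwrite('pics/tip.png',im[:,:,::-1])"
```

```text
t 28.73 [430.9 369.6 245.1] [-76.3  -0.1  40.1] w 16.3 g 59.8 F [ 0.7  0.4 -2.2] q [ 0.14  1.33 -0.56  1.48 -0.87  1.62 -0.62]
```

View pics/tip.png

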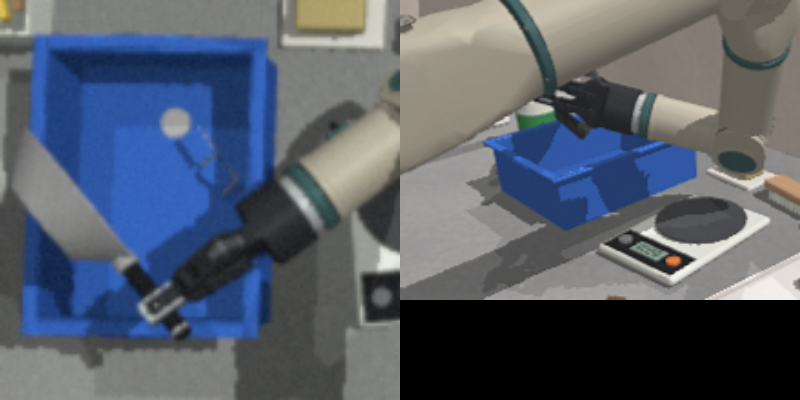

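Top crop shows both tablets on the basin floor near (205,160) and (225,185), with the bowl tipped about 104° and empty. Turning the bowl back upright.

Emit:
move_arm:
  targets: "-1 0 0.7 0 -7 0 0; -1 0 0.7 0 -7 0 0; -1 0 0.7 -0.1 -7 0 0; -1 0 0.7 0 -7 0 0; -1 0 0.7 0 -7 0 0"

```text
clock: 29.25
eef_pos: [432.4, 367.6, 209.1]
tool_rot: [-1.946, 0.0, 0.697]
force: [-0.7, 0.5, -1.8]
width: 16.0
gripper_force: 59.7
```

Emit:
move_arm:
  targets: "-1 0 0.7 0 -7 0 0; -1 0 0.7 0 -7 0 0; -1 0 0.7 -0.1 -7 0 0; -1 0 0.7 0 -7 0 0; -1 0 0.7 0 -7 0 0"

```text
clock: 29.67
eef_pos: [445.1, 352.2, 183.1]
tool_rot: [-2.555, -0.001, 0.699]
force: [-1.3, -0.3, -2.4]
width: 16.1
gripper_force: 59.4
```

Emit:
move_arm:
  targets: "-1 0 0.7 0 -7 0 0; -1 0 0.7 0 -7 0 0; -1 0 0.7 -0.1 -7 0 0; -1 0 0.6 0 -7 0 0; -1 0 0.6 0 -6 0 0"

```text
clock: 30.08
eef_pos: [463.0, 330.5, 173.1]
tool_rot: [3.138, -0.001, 0.701]
force: [-0.5, 0.3, -3.2]
width: 16.1
gripper_force: 59.1
```

```bash
python3 plan.py "-1 468.5 160 150 180 0 0 9" "-1 468.5 112 90 180 0 0 4"; python3 -c "
from bowl import *
s=read_state();p=s['eef_pos'];y=s['tool_rot'][2];t=grab('top');c=p[:2]+130*np.array([np.cos(y),np.sin(y)]);print(c,edges(t,c,82,p[2]+62),edges(t,c,42,p[2]+21))
cv2.imwrite('pics/x.png',t['color'][:,:,::-1])"
```

```text
t 30.08 [463.  330.5 173.1] [ 1.798e+02 -1.000e-01  4.020e+01] w 16.1 g 59.1 F [-0.5  0.3 -3.2] q [-0.74  0.54  0.1   1.78 -0.07  0.83 -1.47]
-1 -1.2 1.5 0.3 0 0 4.5; -1 -1.1 1.6 0.3 0 0 4.5; -1 -0.9 1.6 0.3 0 0 4.5; -1 -0.8 1.7 0.2 0 0 4.4; -1 -0.7 1.8 0.3 0 0 4.5
-1 -0.5 1.8 0.2 0 0 4.4; -1 -0.4 1.9 0.3 0.1 -0.1 4.5; -1 -0.2 1.9 0.2 0 0 4.4; -1 -0.1 1.8 0.2 0.1 -0.1 4.5
  ->  [468.  160.2 150.5] [-180.    0.   -0.]
-1 0 1.2 1.5 0 0 0; -1 0 1.2 1.5 0 0 0; -1 0 1.2 1.5 0 0 0; -1 0.1 1.2 1.5 0 0 0
  ->  [468.9 112.3  90.4] [-180.    0.   -0.]
[562.30946174 414.40304638] (array([563.25796734, 412.89107934]), np.float64(78.72886649593953), 32) (array([561.36600781, 410.64255323]), np.float64(43.17996708596926), 34)
```

Emit:
move_arm:
  targets: "-1 -1.2 1.5 0.3 0 0 4.5; -1 -1.1 1.6 0.3 0 0 4.5; -1 -0.9 1.6 0.3 0 0 4.5; -1 -0.8 1.7 0.2 0 0 4.4; -1 -0.7 1.8 0.3 0 0 4.5"

```text
clock: 30.55
eef_pos: [465.1, 233.4, 157.4]
tool_rot: [-3.14, 0.003, 0.305]
force: [-0.6, 0.1, -0.9]
width: 16.1
gripper_force: 59.0
```

Emit:
move_arm:
  targets: "-1 -0.5 1.8 0.2 0 0 4.4; -1 -0.4 1.9 0.3 0 0 4.5; -1 -0.2 1.9 0.2 0 0 4.4; -1 -0.1 1.8 0.2 0 0 4.5; -1 0 1.2 1.5 0 0 0"

```text
clock: 30.97
eef_pos: [469.9, 144.8, 134.8]
tool_rot: [3.142, -0.002, -0.009]
force: [0.2, 0.1, -1.9]
width: 15.8
gripper_force: 59.3
```

Emit:
move_arm:
  targets: "-1 0 1.2 1.5 0 0 0; -1 0 1.2 1.5 0 0 0; -1 0.1 1.2 1.5 0 0 0; -1 0 0 1 0 0 0; -1 0 0 0 0 0 0"

```text
clock: 31.38
eef_pos: [467.8, 109.8, 76.7]
tool_rot: [3.14, 0.006, -0.005]
force: [-0.1, 0.5, -1.3]
width: 16.1
gripper_force: 59.2
```

Emit:
move_arm:
  targets: "-1 0 0 0 0 0 0; -1 0 0 0 0 0 0; -1 0 0 0 0 0 0"

```text
clock: 31.63
eef_pos: [470.0, 111.7, 78.7]
tool_rot: [3.14, 0.0, -0.001]
force: [0.8, 0.3, -2.2]
width: 16.0
gripper_force: 59.2
```

```bash
python3 plan.py "-1 467 111 20 180 0 0 4"; python3 -c "
from bowl import *
s=read_state();p=s['eef_pos'];t=grab('top');c=p[:2]+[130,0]
for dz in(12,18): print(dz,edges(t,c,82,p[2]+dz+44),edges(t,c,42,p[2]+dz+3))
g=grab('top')
for k in blobs(g,(100,150,120),(130,255,255),(60,125,165,245),5): print(cv2.contourArea(k),ray(g,cen(k),20).round(1),cv2.boundingRect(k))"
```

```text
t 31.63 [470.  111.7  78.7] [ 1.799e+02  0.000e+00 -1.000e-01] w 16.0 g 59.2 F [ 0.8  0.3 -2.2] q [-0.45  0.59  0.22  2.09 -0.27  0.49 -1.59]
-1 -0.1 0 1.5 0 0 0; -1 -0.1 0 1.5 0 0 0; -1 0 0 1.4 0 0 0; -1 -0.1 0.1 1.5 0.1 0 -0.1
  ->  [466.9 110.7  19.7] [-180.    0.    0.]
12 (array([599.87432425, 111.18314238]), np.float64(80.23905132965523), 32) (array([597.20749631, 110.21747348]), np.float64(44.47170378594139), 40)
18 (array([599.59009645, 110.23603659]), np.float64(80.21950426760824), 31) (array([596.96429901, 109.38766292]), np.float64(44.279025049896255), 40)
6549.5 [579.6 437.2  20. ] (68, 133, 89, 105)
```

Emit:
move_arm:
  targets: "-1 -0.1 0 1.5 0 0 0; -1 -0.1 0 1.5 0 0 0; -1 0 0 1.4 0 0 0; -1 -0.1 0.1 1.1 0 0 0; -1 0 0 0 0 0 0"

```text
clock: 32.15
eef_pos: [465.1, 109.6, 21.7]
tool_rot: [3.139, 0.004, -0.002]
force: [-0.9, 0.3, -2.4]
width: 15.9
gripper_force: 59.1
```

Emit:
move_arm:
  targets: "-1 0 0 0.2 0 0 0; -1 0 0 0.2 0 0 0; -1 0 0 0.1 0 0 0; -1 0 0 0 0 0 0; -1 0 0 0 0 0 0"

```text
clock: 32.57
eef_pos: [466.8, 109.7, 18.4]
tool_rot: [3.14, 0.0, -0.002]
force: [-0.7, 0.9, -0.4]
width: 16.5
gripper_force: 59.2
```

Emit:
move_arm:
  targets: "-1 0 0 0.2 0 0 0; -1 0 0 0 0 0 0; -1 0 0 0 0 0 0"

```text
clock: 32.82
eef_pos: [466.6, 109.6, 16.1]
tool_rot: [3.139, 0.001, -0.002]
force: [-0.9, 0.6, 0.5]
width: 16.0
gripper_force: 59.3
```

Emit:
move_arm:
  targets: "-1 0 0 0.2 0 0 0; -1 0 0 0 0 0 0; -1 0 0 0 0 0 0"

```text
clock: 33.07
eef_pos: [466.3, 109.5, 13.9]
tool_rot: [3.139, 0.002, -0.003]
force: [-1.5, 0.4, -0.1]
width: 16.2
gripper_force: 59.4
```

Emit:
move_arm:
  targets: "-1 0 0 0.1 0 0 0; -1 0 0 0 0 0 0; -1 0 0 0 0 0 0"

```text
clock: 33.32
eef_pos: [466.1, 109.5, 12.9]
tool_rot: [3.139, 0.002, -0.003]
force: [-2.5, 0.5, 1.2]
width: 16.1
gripper_force: 59.4
```

Emit:
move_arm:
  targets: "-1 0 0 0.1 0 0 0; -0.6 0 0 0 0 0 0; -0.4 0 0 0 0 0 0; 0.1 0 0 0 0 0 0; 0.1 0 0 0 0 0 0"

```text
clock: 33.73
eef_pos: [466.7, 109.3, 11.9]
tool_rot: [3.139, 0.001, -0.003]
force: [-0.7, 0.5, 0.9]
width: 46.4
gripper_force: 0.0
```

Emit:
move_arm:
  targets: "0.1 0 0 0 0 0 0; 0.1 0 0 -1 0 0 0; 0.1 0 0 -2 0 0 0; 0.1 0 0 -3 0 0 0; 0.1 0 0 -3 0 0 0"

```text
clock: 34.15
eef_pos: [465.7, 109.3, 103.1]
tool_rot: [3.139, 0.003, -0.003]
force: [0.8, 0.0, -0.6]
width: 47.3
gripper_force: 0.0
```

Emit:
move_arm:
  targets: "0.1 -1 3 -2 0 0 0; 0.1 -1 3.5 -2 0 0 0; 0.1 0 3.5 0 0 0 0; 0.1 0 3.5 0 0 0 0; 0.1 0 3 0 0 0 0"

```text
clock: 34.57
eef_pos: [446.0, -57.4, 143.8]
tool_rot: [3.139, -0.0, -0.003]
force: [0.9, 0.4, 0.8]
width: 47.1
gripper_force: 0.0
```

Emit:
move_arm:
  targets: "0.1 0 0 0 0 0 0; 0.1 0 0 0 0 0 0; 0.1 0 0 0 0 0 0"

```text
clock: 34.82
eef_pos: [446.0, -54.6, 142.7]
tool_rot: [3.14, 0.002, -0.003]
force: [-0.7, 0.5, -0.4]
width: 46.9
gripper_force: 0.0
```

```bash
python3 plan.py
python3 - <<'E'
from bowl import *
np.set_printoptions(precision=1,suppress=True)
t=grab('top');bowl(t,[597,111],28)
v=t['color'].astype(int)[130:240,68:158]
# tablets in basin: cells that differ from the smoothed basin floor, by white sides
h=t['hsv']; w=(h[:,:,1]<110)&(h[:,:,2]>70)
k=np.zeros(w.shape,np.uint8);k[140:232,76:150]=w[140:232,76:150]
n,l,st,ce=cv2.connectedComponentsWithStats(k)
for i in range(1,n):
    if st[i,4]>2: print(st[i],ray(t,ce[i],15))
for c in blobs(t,(100,120,60),(130,255,255),(180,150,300,245)): print('blue elsewhere',cen(c))
for c in blobs(t,(40,80,40),(90,255,255),(265,175,295,200)): print('desc',ray(t,cen(c),18))
print("\n".join("".join("%3d"%x for x in t['hsv'][r,108:145,1]//10*1) for r in range(155,195,1)))
E
```

```text
t 34.82 [446.  -54.6 142.7] [ 1.799e+02  1.000e-01 -2.000e-01] w 46.9 g 0.0 F [-0.7  0.5 -0.4] q [-0.14  0.45  0.27  2.12 -0.2   0.6  -1.3 ]
rim (array([595.8, 109.6]), np.float64(80.42248816816259), 26) floor (array([595.9, 108.1]), np.float64(44.34844424948837), 39)
[116 158  11  10  91] [664.4 394.8  15. ]
[138 182   5   6  10] [593.9 329.5  15. ]
desc [ 599.4 -128.5   18. ]
 18 18 18 18 18 19 18 18 18 18 18 18 18 18 18 17 18 18 18 18 18 17 18 18 17 18 18 18 17 18 18 17 17 18 18 17 18
 18 19 18 18 18 18 19 18 18 17 18 18 18 17 17 18 18 19 18 18 18 18 18 17 18 18 18 19 17 19 18 16 18 17 19 19 17
 18 18 18 17 18 18 18 18 18 18 17 15 13 13 14 16 17 18 18 18 18 19 18 18 18 17 18 16 18 18 18 18 18 19 17 17 17
 18 18 17 18 18 18 18 18 18 17 11  5  3  3  3  7 11 16 17 18 17 18 18 18 17 17 18 17 17 19 18 17 17 19 17 17 17
 18 18 18 18 18 18 18 18 17 11  4  1  0  0  0  1  3  9 16 18 18 18 18 18 17 18 18 18 17 18 20 18 18 17 17 17 17
 19 19 17 18 19 17 18 17 13  4  0  0  0  0  0  0  0  2 12 17 17 18 18 18 18 18 18 18 18 17 18 19 18 18 17 18 17
 18 18 17 18 18 19 18 17  8  1  0  0  0  0  0  
[... 3060 characters left out ...]
8 18 17 15 17 18 17 17 17 16
 18 18 18 18 18 18 18 18 18 17 18 18 18 18 18 18 18 18 18 18 17 18 17 18 18 19 18 18 17 17 18 17 18 17 18 17 17
 18 18 18 18 17 18 18 18 18 18 18 18 18 18 18 18 18 18 18 18 17 17 18 17 18 17 18 18 18 18 18 19 17 17 18 18 18
 18 18 18 18 18 18 18 18 18 18 18 18 18 18 18 17 18 18 18 18 18 18 18 18 18 17 17 18 17 17 17 17 17 18 17 17 17
 18 18 18 17 17 18 18 18 18 18 18 17 18 18 18 18 17 18 17 18 18 17 18 18 18 17 18 18 18 18 17 17 17 18 18 17 18
 17 18 18 19 18 18 18 18 17 18 17 18 18 18 18 18 17 18 18 18 17 18 18 18 17 18 18 18 18 18 18 18 18 19 17 17 18
 18 18 18 18 18 18 18 18 18 18 18 18 18 18 18 18 18 18 17 18 17 18 18 18 18 17 17 18 18 17 17 19 18 18 17 18 18
```

The bowl is level on the plate at (596,109). Both tablets lie inside the basin (outlines near px (131,171) and (139,184), about 55 mm off its centre), and the hand is clear. Handing in.

```bash
python3 -c "
from cell import order
print(order.finish_job())"
```

```text
the job is handed in; nothing more can be done
None
```

I handed in the job at about 35 s of the 72 s allowed: by my last camera check both laundry tablets are in the basin and the empty bowl stands level on the scale plate, about 2 mm off centre, but no verdict came back.

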